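# Dress the plinth display so that the tops line up

### The arm

A 6-joint arm with a two-finger parallel gripper is mounted at the origin on a cart in front of the work surface, level with it; the furniture and walls round the work are solid. World frame = base frame: x ahead of the robot, y to its left, z up, the work surface at z = 0. Lengths are in m, angles in degrees, forces in N, time in s.
With the tool pointing down it reaches from about 0.35 to 0.725 m from the base axis. Payload 4.3 kg.
Tool frame: the origin (TCP) lies midway between the tips of the shut fingers; the grasp point (between the pads) lies 19 mm behind it; z points along the fingers, y is the direction in which the jaws open and shut (so a half turn about z gives the same grasp; the last joint's range is limited). The gripper opens to 85 mm and grips with 20 to 120 N. Pads are 22 mm wide; open, the fingers measure 114 mm over their backs; the gripper's body (76 mm by 85 mm) begins 54 mm behind the grasp point. The pads swing forward as they close: fully open they stand 13 mm farther back than shut.
Start: joints at [65.529, 21.618, 4.641, 73.018, 0, 83.68], TCP at [0.179, 0.546, 0.231] pointing down, gripper open.
Joint ranges: [-156.06, 156.06], [-48.1, 94.91], [-58.44, 69.94], [-101.28, 121.22], [-78.64, 73.56], [-180, 180]. Speed limits (degrees/s): [147.25, 147.25, 180, 180, 180, 180].

### API

Orientations are given as a 3x3 rotation matrix whose columns are the frame's x, y, z axes.
In Python, from station import robot gives the robot as it stands. The module is installed in compiled form; this text tells all that it offers.
- The arm moves only by the shell command python3 -m handwheel 'ROWS' [FORCE]. ROWS is a JSON object of lists of equal length, an entry for each row: "angular": the turn, a rotation vector about the tool's x, y, z in degrees, a list of three; "linear": the shift along the tool's x, y, z in mm, a list of three; "grip": the opening, from 0 (shut) to 1 (fully open). In form: {"angular": [[ax, ay, az], ...], "linear": [[dx, dy, dz], ...], "grip": [grip, ...]}. A call has 1 to 5 rows; each row shifts and turns the commanded pose from where the row before left it, along the tool's axes as they then stand; what a row does not reach is not made up. A row lasts 1/12 s, in which the tool goes at most 41.7 mm and 7.16 degrees, less where a joint would pass 70% of its speed; a pose out of reach is approached as far as the arm can. A call is refused whole if a number of a shift passes 41.7 or a number of a turn 7.16, either way. A call with a gripper value outside its range is refused whole. The fingers move at their own pace and stop on an object; FORCE is the grip in N (left out, the last holds). Time passes only in rows, so rows that do not move let the fingers close. It gives the time, the measured TCP pose, the force and the opening at its end, in the units of the state.
- robot.read_state(): the state, without advancing time (a new reading comes with each control period).
- robot.snapshot(name): name is "scene" or "top"; returns the picture (400x640x3 uint8, red, green, blue); there is no depth.
- robot.camera_model(name): a dict with "camera_matrix" (3x3 intrinsics, pixels), "extrinsics" (4x4, takes a point from camera to world coordinates). Camera axes: x right, y up, looking along -z (the intrinsics and any distortion apply to the point x, -y, -z); pixel columns grow to the right and rows downward; lengths in m; the calibration is good to about 2 mm. A picture is of the moment at which its call begins. camera_model takes no time and is no camera call.
- robot.sign_off(): hands the job in, once; it reports no verdict.
The state is a dict: "time_s": time; "q": joint angles; "joint_velocities": joint speeds; "joint_torque": joint torques, N m; "ee_pos": TCP position; "tcp_rot": TCP orientation; "ft_force": force on the tool from outside, world axes, zero at the start; "wrist_torque": the same for the moment, N m; "grip_width": opening from 0.0 (shut) to 1.0 (fully open).
Only numpy, scipy, OpenCV 4.12 (cv2) and the standard library are available. Lean on these libraries where they do the work, as an engineer would, in place of code of your own. Each camera call takes 0.05 s, during which the arm holds its last target.

### The job

Pick out the four little vessels on the table (bud vase, stoppered jar, egg cup, tealight cup) and stand each one upright in the middle of its own round plinth so that their tops come level: the tallest vessel on the lowest plinth, and so on up to the shortest vessel on the highest plinth. Leave the spinning top and the pine cone standing where they are.

Things in the scene. Friction and masses are not known exactly. Their poses are not given: they have to be found in the camera images.
- bud_vase_mid (a point): loose white bud vase, 112 mm high: round belly 66 mm across (widest about 35 to 75 mm above its foot) and a narrow neck about 25 mm across from 80 to 112 mm above its foot, where it can be gripped. The point lies on its axis half-way up, 56 mm above its foot; z is its axis.
- cork_jar_mid (a point): loose small glass jar of buttons with a broad flat brown stopper, 75 mm high and 48 mm across; the stopper, 45 mm across, takes up the part from 56 to 75 mm above the foot. The point lies on its axis half-way up, 37.5 mm above its foot; z is its axis.
- egg_cup_mid (a point): loose turned wooden egg cup, a bowl on a foot, 53 mm high; the bowl is 50 mm across outside and reaches from about 20 mm above the foot up to the rim. The point lies on its axis half-way up, 26.5 mm above its foot; z is its axis.
- tealight_cup_mid (a point): loose small white ceramic tealight cup, open at the top, straight-sided, 30 mm high and 47 mm across outside. The point lies on its axis half-way up, 15 mm above its foot; z is its axis.
- plinth_disc_top (a point): fixed round dark-wood display plinth, a plain upright cylinder 12 mm high and 92 mm across. The point is the centre of its flat top face; z is up. The lowest of the four.
- plinth_low_top (a point): fixed round dark-wood display plinth, a plain upright cylinder 49 mm high and 86 mm across, with two thin dark rings. The point is the centre of its flat top face; z is up. The second lowest.
- plinth_mid_top (a point): fixed round dark-wood display plinth, a plain upright cylinder 71 mm high and 80 mm across, with two thin dark rings. The point is the centre of its flat top face; z is up. The second highest.
- plinth_high_top (a point): fixed round dark-wood display plinth, a plain upright cylinder 94 mm high and 74 mm across, with two thin dark rings. The point is the centre of its flat top face; z is up. The highest of the four.
- spinning_top_mid (a point): loose wooden spinning top standing on its flat foot, 53 mm across, 62 mm high, with a thin stem; not to be disturbed. The point lies on its axis half-way up, 31 mm above the table.
- pine_cone_mid (a point): loose brown pine cone standing upright, 40 mm across, 52 mm high; not to be disturbed. The point lies on its axis half-way up, 26 mm above the table.
There are look-alikes about, which are no part of the job. What is shaped like the part that bears cork_jar_mid but turquoise is not meant.

How it is judged:
By the outcome, as a careful person would: the job done as asked, in the order asked, and still so for the second after the job is handed in, with the robot touching nothing.
It also fails if it takes over 115 s, if anything falls off the work surface, if the arm or the gripper's body presses on something with over 40 N, if the wrist force passes 120 N, or if a joint passes its speed limit or range.

## Working session

There is one attempt and no reset: what is moved stays moved. The work goes in short steps, Python scripts to look and compute and a shell command to move; the robot and the scene stay as the last step left them, time stands still between calls to the robot, and variables do not carry over. Pictures are saved under pics/ and viewed, and the job is handed in when it is done.

```bash
mkdir -p pics; ls
python3 - <<'E'
from station import robot
import cv2,numpy as np
np.set_printoptions(precision=4,suppress=True)
for n in("scene","top"):
    im=robot.snapshot(n); cv2.imwrite(f"pics/{n}0.png",im[:,:,::-1]); m=robot.camera_model(n); print(n,{k:np.array(v) if not isinstance(v,str) else v for k,v in m.items()})
print(robot.read_state())
E
```

```text
pics
scene {'camera_matrix': array([[370.1129,   0.    , 322.4274],
       [  0.    , 370.1129, 203.037 ],
       [  0.    ,   0.    ,   1.    ]]), 'extrinsics': array([[-0.5054,  0.4886, -0.7112, -0.1518],
       [-0.8626, -0.2671,  0.4296,  0.3676],
       [ 0.0199,  0.8306,  0.5565,  0.6075],
       [ 0.    ,  0.    ,  0.    ,  1.    ]])}
top {'camera_matrix': array([[381.5705,   0.    , 319.6968],
       [  0.    , 381.5705, 195.6458],
       [  0.    ,   0.    ,   1.    ]]), 'extrinsics': array([[ 0.0292,  0.9963, -0.0813,  0.4137],
       [-0.9996,  0.0296,  0.0041, -0.0046],
       [ 0.0065,  0.0811,  0.9967,  1.2529],
       [ 0.    ,  0.    ,  0.    ,  1.    ]])}
{'time_s': 0.1, 'q': array([65.5286, 21.6566,  4.5725, 73.0175,  0.0018, 83.681 ]), 'joint_velocities': array([ 0.0912, -0.1133,  0.2323,  0.0225, -0.0717,  0.0799]), 'joint_torque': array([  0.0015, -46.4693,  27.0584,   0.012 ,  -0.0001,  -0.    ]), 'ee_pos': array([0.1789, 0.5459, 0.2305]), 'tcp_rot': array([[-0.9502,  0.3115, -0.0008],
       [ 0.3115,  0.9502, -0.0016],
       [ 0.0002, -0.0018, -1.    ]]), 'ft_force': array([0.4171, 1.6934, 0.3293]), 'wrist_torque': array([ 0.0091, -0.0067, -0.0508]), 'grip_width': 0.9987641706294431}
```

View pics/scene0.png

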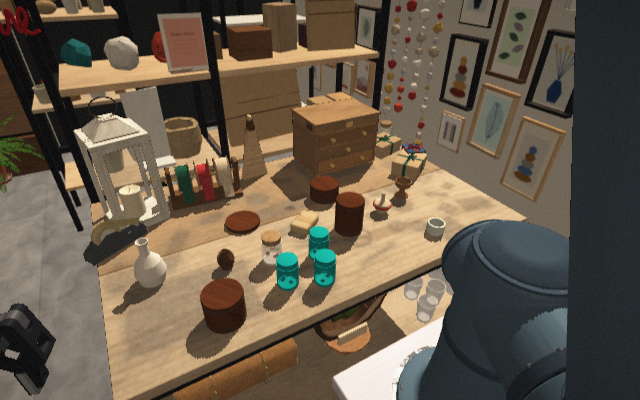

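View pics/top0.png

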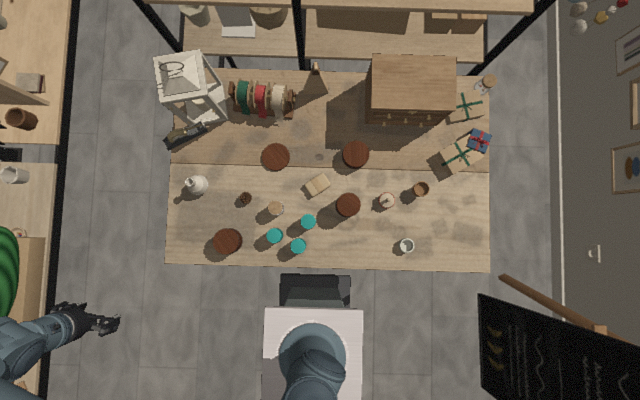

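The scene picture shows these candidates, given as scene pixel / top pixel:
- **Vase:** (151,262) / (196,185)
- **Brown-stoppered jar:** (271,247) / (275,209). The look-alikes are turquoise jars at (287,271), (325,267) and (319,243) in the scene picture.
- **Egg cup:** (403,188) / (421,189). It could be confused with the spinning top at (382,203) / (387,200).
- **Tealight cup:** (435,227) / (407,246).
- **Plinths (top picture):** (275,156), (228,241), (355,154), (347,205).
- **Pine cone:** (226,259) / (245,199).

Next I'll take close crops.

Run:
```python
import cv2
s=cv2.imread("pics/scene0.png");t=cv2.imread("pics/top0.png")
cv2.imwrite("pics/c_s1.png",cv2.resize(s[225:335,120:350],(780,373),interpolation=cv2.INTER_CUBIC))
cv2.imwrite("pics/c_s2.png",cv2.resize(s[165:245,215:455],(792,264),interpolation=cv2.INTER_CUBIC))
cv2.imwrite("pics/c_t.png",cv2.resize(t[140:265,175:440],(795,375),interpolation=cv2.INTER_CUBIC))
```

```text
(no output)
```

View pics/c_s1.png

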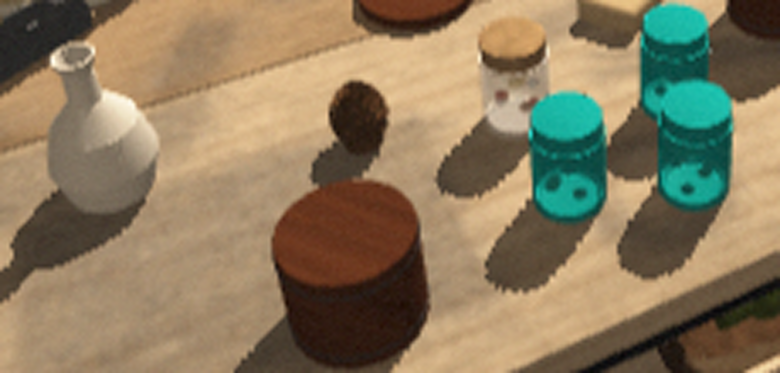

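View pics/c_s2.png

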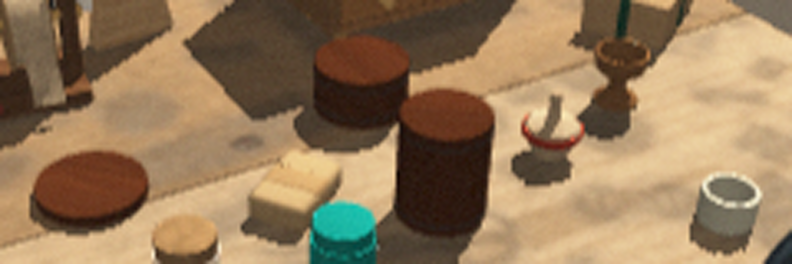

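View pics/c_t.png

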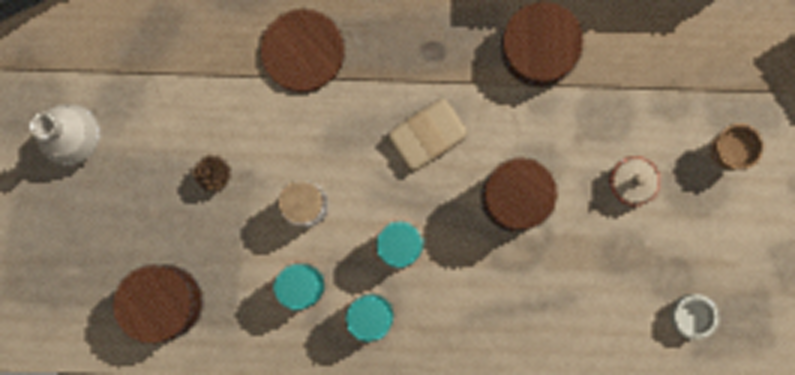

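The crops confirm the choice: the jar with the brown stopper is at top (275,208) and three turquoise copies stand beside it. The egg cup is at (421,189) and the spinning top, with its red ring, is at (387,200). Now I'll segment the top faces and rims in both views and triangulate.

```bash
cat > lib.py <<'E'
import numpy as np,cv2
from station import robot
np.set_printoptions(precision=4,suppress=True)
CM={n:robot.camera_model(n) for n in("scene","top")}
def ray(n,uv):
    m=CM[n];K=np.array(m["camera_matrix"]);E=np.array(m["extrinsics"])
    d=np.linalg.inv(K)@[uv[0],uv[1],1.]; d=E[:3,:3]@[d[0],-d[1],-d[2]]
    return E[:3,3],d/np.linalg.norm(d)
def onz(n,uv,z):
    o,d=ray(n,uv);return o+d*(z-o[2])/d[2]
def tri(uvs,uvt):
    o1,d1=ray("scene",uvs);o2,d2=ray("top",uvt)
    A=np.array([d1,-d2]).T;s=np.linalg.lstsq(A,o2-o1,rcond=None)[0]
    p,q=o1+s[0]*d1,o2+s[1]*d2
    return (p+q)/2,np.linalg.norm(p-q)*1e3
def proj(n,p):
    m=CM[n];K=np.array(m["camera_matrix"]);E=np.array(m["extrinsics"])
    c=E[:3,:3].T@(np.asarray(p)-E[:3,3]);v=K@[c[0],-c[1],-c[2]];return v[:2]/v[2]
E
python3 - <<'E'
from lib import *
s=cv2.imread("pics/scene0.png");t=cv2.imread("pics/top0.png")
for n,im,pts in(("s",s,[(242,222),(222,293),(324,184),(350,202),(271,240),(433,220)]),("t",t,[(275,156),(226,241),(355,154),(347,205),(275,208),(420,190),(407,246),(190,183)])):
    h=cv2.cvtColor(im,cv2.COLOR_BGR2HSV)
    for p in pts: print(n,p,[tuple(h[p[1]+d[1],p[0]+d[0]]) and h[p[1]+d[1],p[0]+d[0]].tolist() for d in((0,0),(3,0),(-3,0),(0,3),(0,-3),(0,14),(14,0))])
E
```

```text
s (242, 222) [[10, 184, 118], [10, 191, 119], [10, 181, 117], [9, 175, 115], [9, 188, 111], [17, 93, 222], [9, 186, 114]]
s (222, 293) [[10, 175, 109], [10, 186, 100], [9, 168, 105], [9, 185, 98], [11, 193, 102], [9, 186, 103], [10, 194, 100]]
s (324, 184) [[9, 186, 104], [8, 175, 112], [10, 183, 103], [9, 186, 104], [11, 194, 109], [8, 147, 45], [10, 179, 107]]
s (350, 202) [[10, 179, 101], [10, 180, 105], [9, 185, 99], [9, 177, 105], [10, 190, 102], [10, 156, 44], [10, 140, 89]]
s (271, 240) [[16, 133, 192], [16, 130, 196], [17, 137, 183], [16, 118, 91], [16, 134, 196], [19, 56, 214], [17, 94, 212]]
s (433, 220) [[25, 49, 120], [21, 52, 117], [22, 51, 116], [19, 59, 122], [19, 64, 227], [21, 51, 120], [17, 90, 189]]
t (275, 156) [[11, 142, 99], [9, 144, 101], [10, 135, 106], [11, 142, 106], [9, 146, 94], [14, 136, 58], [12, 121, 103]]
t (226, 241) [[11, 139, 92], [10, 165, 91], [10, 156, 88], [9, 148, 93], [11, 155, 87], [14, 71, 86], [8, 122, 71]]
t (355, 154) [[10, 149, 91], [12, 154, 93], [11, 150, 92], [10, 158, 89], [9, 145, 93], [5, 118, 39], [13, 96, 138]]
t (347, 205) [[11, 141, 96], [11, 142, 90], [12, 147, 90], [11, 161, 87], [10, 152, 92], [16, 73, 130], [18, 68, 170]]
t (275, 208) [[17, 97, 152], [16, 92, 158], [16, 94, 157], [17, 93, 159], [16, 90, 162], [18, 65, 168], [18, 66, 170]]
t (420, 190) [[14, 118, 140], [15, 117, 126], [15, 121, 146], [15, 114, 145], [15, 118, 136], [17, 61, 171], [18, 63, 179]]
t (407, 246) [[21, 33, 109], [26, 32, 113], [24, 26, 199], [24, 38, 108], [25, 26, 109], [18, 62, 160], [17, 62, 144]]
t (190, 183) [[17, 44, 110], [19, 45, 142], [18, 37, 195], [20, 29, 131], [21, 40, 82], [16, 57, 76], [19, 38, 188]]
```

Run:
```python
from lib import *
s=cv2.imread("pics/scene0.png");t=cv2.imread("pics/top0.png")
def ell(im,p,lo,hi,r):
    x0,y0=p[0]-r,p[1]-r
    c=cv2.resize(im[y0:y0+2*r,x0:x0+2*r],None,fx=4,fy=4,interpolation=cv2.INTER_CUBIC)
    m=cv2.inRange(cv2.cvtColor(c,cv2.COLOR_BGR2HSV),lo,hi)
    m=cv2.morphologyEx(m,cv2.MORPH_CLOSE,np.ones((7,7)));m=cv2.morphologyEx(m,cv2.MORPH_OPEN,np.ones((9,9)))
    k,l,st,ce=cv2.connectedComponentsWithStats(m);i=l[4*r,4*r]
    cs,_=cv2.findContours((l==i).astype('uint8'),cv2.RETR_EXTERNAL,cv2.CHAIN_APPROX_NONE);h=cv2.convexHull(max(cs,key=cv2.contourArea))
    e=cv2.fitEllipse(h); cv2.ellipse(c,e,(0,255,0),1)
    return ((e[0][0]+.5)/4-.5+x0,(e[0][1]+.5)/4-.5+y0),(e[1][0]/4,e[1][1]/4),c
D={"disc":((242,222),(275,156),0.012),"low":((324,184),(355,154),.049),"mid":((222,293),(226,241),.071),"high":((350,202),(347,205),.094),"jar":((271,239),(275,208),.075)}
tiles=[]
for k,(a,b,z) in D.items():
    if k=="jar": L=((12,105,140),(22,255,255));M=((10,80,100),(18,255,255))
    else: L=((5,150,85),(14,255,160));M=((6,110,78),(14,255,130))
    ps,ax,c1=ell(s,a,*L,30);pt,bx,c2=ell(t,b,*M,22)
    P,g=tri(ps,pt); print(k,np.round(ps,1),np.round(ax,1),np.round(pt,1),np.round(bx,1),"P",P,"gap",round(g,1),"planes",onz("scene",ps,z)[:2],onz("top",pt,z)[:2],"diam mm",np.mean(bx)/381.57*(1.2529-z)*1e3)
    tiles.append(np.hstack([cv2.resize(c1,(200,200)),cv2.resize(c2,(200,200))]))
tiles.append(np.zeros_like(tiles[0]))
cv2.imwrite("pics/ell.png",np.vstack([np.hstack(tiles[:2]),np.hstack(tiles[2:4]),np.hstack(tiles[4:])])[:600])
```

```text
disc [242.2 220.4] [19.5 34.8] [275.3 156.2] [27.2 27.9] P [0.6403 0.1398 0.0124] gap 0.7 planes [0.6405 0.1393] [0.6405 0.1401] diam mm 89.63939787166392
low [324.3 182.5] [14.7 28.7] [355.8 153. ] [26.2 26.5] P [ 0.6514 -0.1214  0.0505] gap 1.4 planes [ 0.6532 -0.1233] [ 0.6521 -0.1209] diam mm 83.09337640785272
mid [221.2 293.3] [29.6 43.1] [225.3 241. ] [24.9 26.7] P [0.3619 0.277  0.0696] gap 0.7 planes [0.3607 0.2776] [0.3618 0.2764] diam mm 79.87318113320877
high [350.  199.2] [15.1 28.1] [348.3 204.1] [23.1 23.4] P [ 0.4848 -0.0975  0.0953] gap 0.9 planes [ 0.4861 -0.0991] [ 0.4851 -0.0973] diam mm 70.57553484994891
jar [270.4 235.5] [12.4 20.7] [274.5 207. ] [13.5 14.6] P [0.4702 0.1285 0.076 ] gap 1.1 planes [0.4711 0.1276] [0.4705 0.1291] diam mm 43.36469941879402
```

View pics/ell.png

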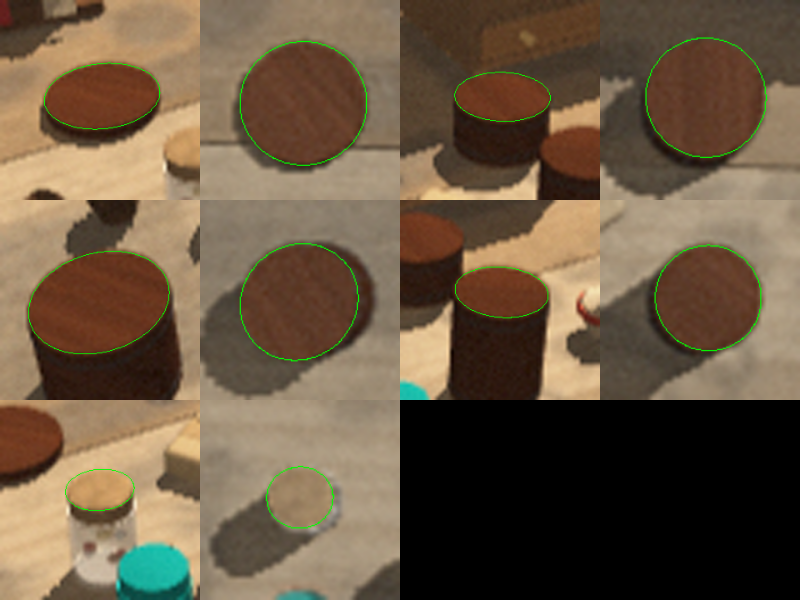

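The plinth and jar fits look clean, and the measured heights are 12.4, 50.5, 69.6, 95.3 and 76 mm, which match the text. The white and wood rims come next, from zoomed crops.

Run:
```python
from lib import *
s=cv2.imread("pics/scene0.png");t=cv2.imread("pics/top0.png")
T=[]
def crop(im,cx,cy,r=15):
    c=cv2.resize(im[cy-r:cy+r,cx-r:cx+r],(390,390),interpolation=cv2.INTER_CUBIC)[:,:260] if 0 else cv2.resize(im[cy-r:cy+r,cx-r:cx+r],(260,260),interpolation=cv2.INTER_CUBIC)
    for i in range(0,2*r,5):
        q=int((i+.5)*260/(2*r)); cv2.line(c,(q,0),(q,5),(0,0,255),1);cv2.line(c,(0,q),(5,q),(0,0,255),1)
        cv2.putText(c,str(cx-r+i),(q-8,16),0,.3,(0,0,255));cv2.putText(c,str(cy-r+i),(7,q+3),0,.3,(0,0,255))
    return c
a=np.hstack([crop(s,142,243),crop(s,403,186),crop(s,435,226)])
b=np.hstack([crop(t,196,185),crop(t,421,189),crop(t,407,246)])
cv2.imwrite("pics/z.png",np.vstack([a,b]))
```

```text
(no output)
```

View pics/z.png

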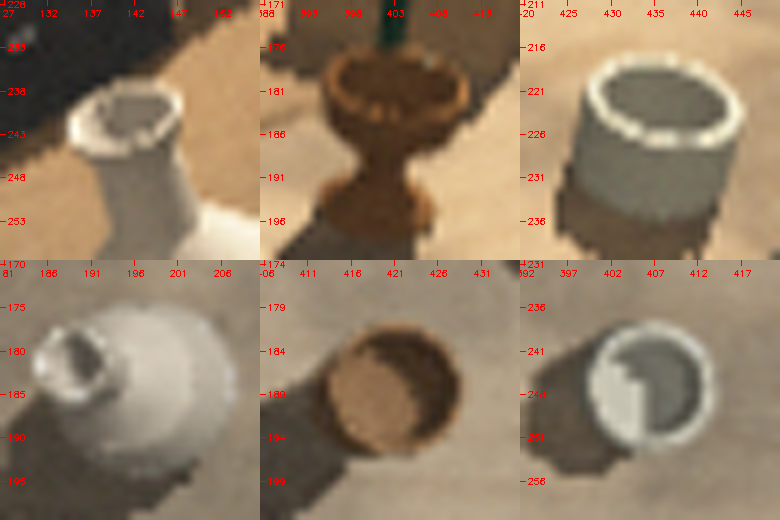

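Rim centres read from the crops (scene / top): vase (141.0,241.0) / (188.6,181.5), egg cup (403.1,179.9) / (420.9,188.3), tealight (436.3,222.0) / (406.7,245.0).

Run:
```python
from lib import *
for k,a,b,z in(("vase",(141,241),(188.6,181.5),.112),("egg",(403.1,179.9),(420.9,188.3),.053),("tea",(436.3,222),(406.7,245),.03)):
    print(k,*tri(a,b),onz("scene",a,z)[:2],onz("top",b,z)[:2])
print("belly",onz("top",(197.3,184.4),.055))
for k,p in(("spin",(387,200)),("pine",(245,199))):print(k,onz("top",p,.03))
for p in((308,222),(275,236),(299,246)):print("turq",onz("top",p,.075))
print("block",onz("top",(318,184),.02))
```

```text
vase [0.5372 0.384  0.114 ] 1.4285513861652803 [0.5395 0.3834] [0.5376 0.3854]
egg [ 0.5432 -0.3288  0.0574] 2.221982795454646 [ 0.5483 -0.3354] [ 0.5444 -0.3291]
tea [ 0.3632 -0.2916  0.0327] 2.3815525417889165 [ 0.3651 -0.2959] [ 0.364  -0.2914]
belly [0.5355 0.377  0.055 ]
spin [ 0.5058 -0.2264  0.03  ]
pine [0.4955 0.2297 0.03  ]
turq [0.4273 0.0242 0.075 ]
turq [0.3815 0.124  0.075 ]
turq [0.3532 0.0494 0.075 ]
block [ 0.5521 -0.0031  0.02  ]
```

The measured rim heights are vase 114, egg cup 57 and tealight 33 mm, and all are within reach. The two cameras disagree by up to 5 mm on the -y side, so I'll re-check those points when I get there. I'll square the tool first, so that tool (x,y,z) = world (-x,+y,-z).

```bash
python3 -m handwheel '{"angular": [[0,0,-6.05],[0,0,-6.05],[0,0,-6.05],[0,0,0],[0,0,0]], "linear": [[0,0,0],[0,0,0],[0,0,0],[0,0,0],[0,0,0]], "grip": [1,1,1,1,1]}' 40
```

```text
time_s: 0.52
ee_pos: [0.179, 0.5461, 0.2309]
tcp_rot: [[-1.0, 0.003, -0.0], [0.003, 1.0, -0.001], [0.0, -0.001, -1.0]]
ft_force: [-1.1, -0.2, -0.0]
grip_width: 1.0
```

```bash
python3 -m handwheel '{"angular": [[0,0,0],[0,0,0],[0,0,0],[0,0,0],[0,0,0]], "linear": [[-35.8,-16.4,0],[-35.8,-16.4,0],[-35.8,-16.4,0],[-35.8,-16.4,0],[-35.8,-16.4,0]], "grip": [1,1,1,1,1]}'
python3 -m handwheel '{"angular": [[0,0,0],[0,0,0],[0,0,0],[0,0,0],[0,0,0]], "linear": [[-35.8,-16.4,0],[-35.8,-16.4,0],[-35.8,-16.4,0],[-35.8,-16.4,0],[-35.8,-16.4,0]], "grip": [1,1,1,1,1]}'
python3 -m handwheel '{"angular": [[0,0,0],[0,0,0]], "linear": [[0,0,30],[0,0,30]], "grip": [1,1]}'
python3 - <<'E'
from lib import *
print(robot.read_state()["ee_pos"])
for n in("scene","top"): cv2.imwrite(f"pics/{n}1.png",robot.snapshot(n)[:,:,::-1])
s=cv2.imread("pics/scene1.png");t=cv2.imread("pics/top1.png")
cv2.imwrite("pics/v1.png",np.hstack([cv2.resize(s[170:300,70:230],(400,325)),cv2.resize(t[120:250,130:290],(400,325))]))
E
```

```text
time_s: 0.93
ee_pos: [0.3595, 0.4634, 0.2313]
tcp_rot: [[-1.0, 0.002, -0.0], [0.002, 1.0, 0.0], [0.0, 0.0, -1.0]]
ft_force: [0.0, 1.3, 0.6]
grip_width: 1.0
time_s: 1.35
ee_pos: [0.5387, 0.3812, 0.2312]
tcp_rot: [[-1.0, 0.003, -0.0], [0.003, 1.0, 0.0], [0.0, 0.0, -1.0]]
ft_force: [0.5, 1.4, 0.6]
grip_width: 0.996
time_s: 1.52
ee_pos: [0.5419, 0.3819, 0.1726]
tcp_rot: [[-1.0, 0.007, 0.006], [0.007, 1.0, 0.003], [-0.006, 0.003, -1.0]]
ft_force: [-0.1, 1.0, -1.0]
grip_width: 0.994
[0.5419 0.3819 0.1726]
```

View pics/v1.png

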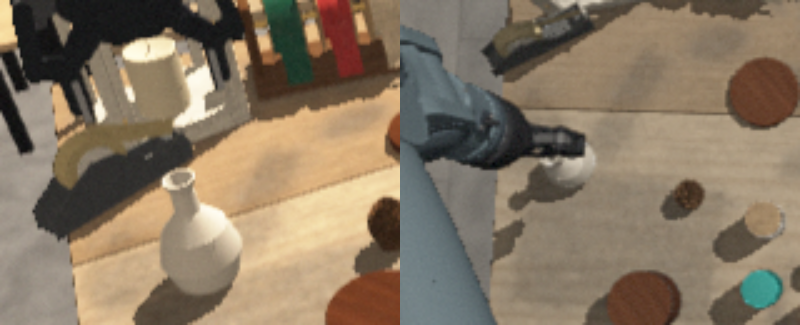

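```bash
python3 -m handwheel '{"angular": [[0,0,0],[0,0,0],[0,0,0],[0,0,0]], "linear": [[4,0,25],[0,0,23],[0,0,0],[0,0,0]], "grip": [1,1,1,1]}'
python3 - <<'E'
from lib import *
p=robot.read_state()["ee_pos"];print(p,proj("scene",p),proj("top",p))
for n in("scene","top"): cv2.imwrite(f"pics/{n}2.png",robot.snapshot(n)[:,:,::-1])
s=cv2.imread("pics/scene2.png");t=cv2.imread("pics/top2.png")
cv2.imwrite("pics/v2.png",np.hstack([cv2.resize(s[190:290,90:190],(400,400)),cv2.resize(t[140:240,150:250],(400,400))]))
E
```

```text
time_s: 1.95
ee_pos: [0.5321, 0.3824, 0.1236]
tcp_rot: [[-1.0, 0.0, -0.002], [0.0, 1.0, -0.001], [0.002, -0.001, -1.0]]
ft_force: [0.7, -0.5, 0.8]
grip_width: 1.003
[0.5321 0.3824 0.1236] [140.6681 238.4508] [188.1981 182.9375]
```

View pics/v2.png

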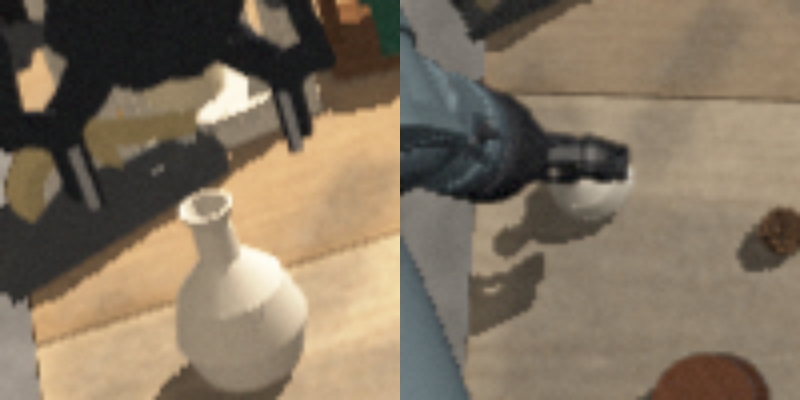

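The fingers straddle the vase rim in y. I'll move +5 mm in x and descend to TCP z = 80 mm.

```bash
python3 -m handwheel '{"angular": [[0,0,0],[0,0,0],[0,0,0],[0,0,0],[0,0,0]], "linear": [[-5,0,0],[0,0,15],[0,0,15],[0,0,13],[0,0,0]], "grip": [1,1,1,1,1]}'
python3 -m handwheel '{"angular": [[0,0,0],[0,0,0],[0,0,0],[0,0,0],[0,0,0]], "linear": [[0,0,0],[0,0,0],[0,0,0],[0,0,0],[0,0,0]], "grip": [0.5,0.3,0,0,0]}' 40
python3 - <<'E'
from lib import *
p=robot.read_state();print(p['ee_pos'],p['ft_force'],p['grip_width'])
for n in("scene",): cv2.imwrite(f"pics/{n}3.png",robot.snapshot(n)[:,:,::-1])
s=cv2.imread("pics/scene3.png")
cv2.imwrite("pics/v3.png",cv2.resize(s[190:310,80:200],(600,600)))
E
```

```text
time_s: 2.47
ee_pos: [0.5377, 0.382, 0.0791]
tcp_rot: [[-1.0, 0.0, -0.002], [0.0, 1.0, -0.001], [0.002, -0.001, -1.0]]
ft_force: [-1.6, -0.4, -0.1]
grip_width: 1.001
time_s: 2.88
ee_pos: [0.5387, 0.3828, 0.0813]
tcp_rot: [[-1.0, 0.0, 0.001], [0.0, 1.0, 0.001], [-0.001, 0.001, -1.0]]
ft_force: [0.2, 0.3, -0.0]
grip_width: 0.295
[0.5387 0.3828 0.0813] [ 0.1587  0.2933 -0.0038] 0.2952887376237097
```

View pics/v3.png

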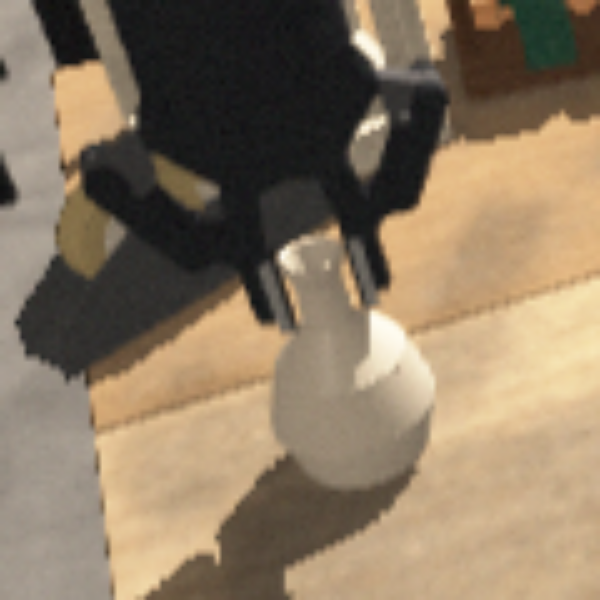

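```bash
python3 -m handwheel '{"angular": [[0,0,0],[0,0,0],[0,0,0],[0,0,0],[0,0,0]], "linear": [[0,0,0],[0,0,0],[0,0,-10],[0,0,-25],[0,0,-25]], "grip": [0,0,0,0,0]}'
python3 - <<'E'
from lib import *
p=robot.read_state();print(p['ee_pos'],p['ft_force'],p['grip_width'])
for n in("scene",): cv2.imwrite(f"pics/{n}4.png",robot.snapshot(n)[:,:,::-1])
s=cv2.imread("pics/scene4.png")
cv2.imwrite("pics/v4.png",cv2.resize(s[170:290,80:200],(600,600)))
E
```

```text
time_s: 3.35
ee_pos: [0.5362, 0.381, 0.1392]
tcp_rot: [[-1.0, 0.0, -0.005], [0.0, 1.0, -0.003], [0.005, -0.003, -1.0]]
ft_force: [0.7, -0.2, -0.7]
grip_width: 0.274
[0.5362 0.381  0.1392] [ 0.7436 -0.1874 -0.6625] 0.27408646730179215
```

View pics/v4.png

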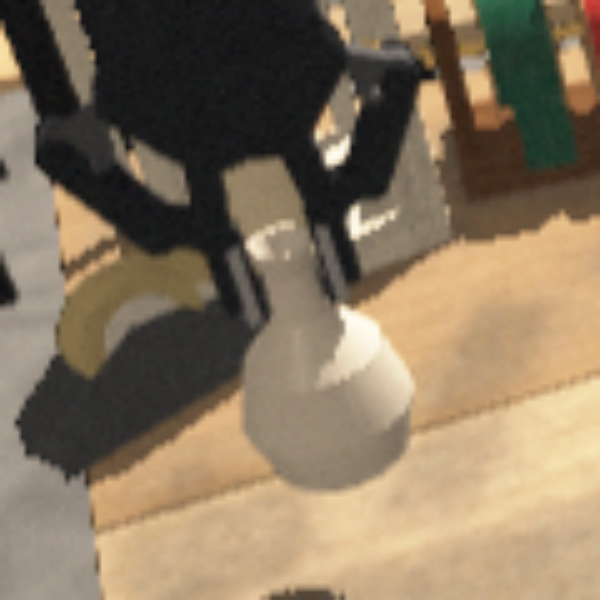

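The vase is lifted and held upright. Next I carry it to the disc.

```bash
python3 -m handwheel '{"angular": [[0,0,0],[0,0,0],[0,0,0],[0,0,0],[0,0,0]], "linear": [[-10,-22,0],[-13,-30,0],[-13,-30,0],[-13,-30,0],[-13,-30,0]], "grip": [0,0,0,0,0]}'
python3 -m handwheel '{"angular": [[0,0,0],[0,0,0],[0,0,0],[0,0,0],[0,0,0]], "linear": [[-13,-30,0],[-13,-30,0],[-10,-26,0],[-4,-14,0],[0,0,0]], "grip": [0,0,0,0,0]}'
python3 -m handwheel '{"angular": [[0,0,0],[0,0,0]], "linear": [[0,0,0],[0,0,0]], "grip": [0,0]}'
python3 - <<'E'
from lib import *
p=robot.read_state();print(p['ee_pos'],p['ft_force'],p['grip_width'])
for n in("scene","top"): cv2.imwrite(f"pics/{n}5.png",robot.snapshot(n)[:,:,::-1])
s=cv2.imread("pics/scene5.png");t=cv2.imread("pics/top5.png")
cv2.imwrite("pics/v5.png",np.hstack([cv2.resize(s[140:260,190:310],(400,400)),cv2.resize(t[100:200,220:320],(400,400))]))
E
```

```text
time_s: 3.82
ee_pos: [0.6, 0.2388, 0.14]
tcp_rot: [[-1.0, -0.0, -0.001], [-0.0, 1.0, -0.001], [0.001, -0.001, -1.0]]
ft_force: [0.3, -0.3, -2.2]
grip_width: 0.274
time_s: 4.23
ee_pos: [0.6407, 0.1369, 0.1399]
tcp_rot: [[-1.0, 0.004, -0.001], [0.004, 1.0, -0.001], [0.001, -0.001, -1.0]]
ft_force: [-0.7, 0.7, -1.4]
grip_width: 0.276
time_s: 4.4
ee_pos: [0.6394, 0.1415, 0.1401]
tcp_rot: [[-1.0, -0.001, -0.001], [-0.001, 1.0, 0.001], [0.001, 0.001, -1.0]]
ft_force: [-0.9, 0.9, -1.3]
grip_width: 0.277
[0.6394 0.1415 0.1401] [-0.9361  0.9209 -1.3308] 0.27678226260832833
```

View pics/v5.png

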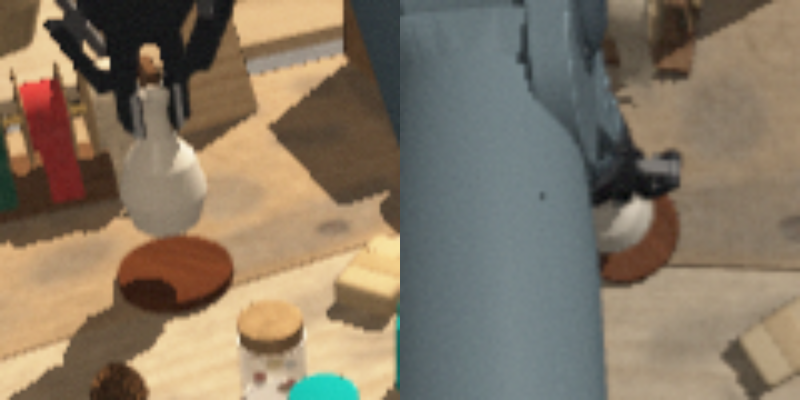

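```bash
python3 -m handwheel '{"angular": [[0,0,0],[0,0,0],[0,0,0],[0,0,0],[0,0,0]], "linear": [[-1,-1,15],[0,0,18],[0,0,9],[0,0,4],[0,0,0]], "grip": [0,0,0,0,0]}'
python3 -m handwheel '{"angular": [[0,0,0],[0,0,0]], "linear": [[0,0,2],[0,0,0]], "grip": [0,0]}'
python3 - <<'E'
from lib import *
p=robot.read_state();print(p['ee_pos'],p['ft_force'],p['grip_width'])
for n in("scene",): cv2.imwrite(f"pics/{n}6.png",robot.snapshot(n)[:,:,::-1])
s=cv2.imread("pics/scene6.png")
cv2.imwrite("pics/v6.png",cv2.resize(s[150:250,190:290],(500,500)))
E
```

```text
time_s: 4.92
ee_pos: [0.6405, 0.1404, 0.0942]
tcp_rot: [[-1.0, -0.001, -0.001], [-0.001, 1.0, 0.0], [0.001, 0.0, -1.0]]
ft_force: [-0.5, 0.4, -1.2]
grip_width: 0.275
time_s: 5.08
ee_pos: [0.6418, 0.1401, 0.0934]
tcp_rot: [[-1.0, -0.001, 0.002], [-0.001, 1.0, 0.001], [-0.002, 0.001, -1.0]]
ft_force: [0.3, 0.6, 1.7]
grip_width: 0.276
[0.6418 0.1401 0.0934] [0.3423 0.6054 1.6898] 0.27592767688720415
```

View pics/v6.png

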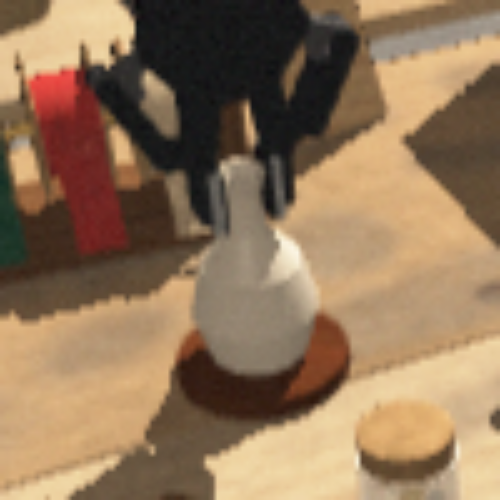

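The force reading shows contact, and the vase looks centred on the disc. Release and rise.

```bash
python3 -m handwheel '{"angular": [[0,0,0],[0,0,0],[0,0,0],[0,0,0],[0,0,0]], "linear": [[0,0,0],[0,0,0],[0,0,0],[0,0,-10],[0,0,-20]], "grip": [0.4,0.6,0.6,0.7,0.8]}'
python3 -m handwheel '{"angular": [[0,0,0],[0,0,0],[0,0,0]], "linear": [[0,0,-30],[0,0,-30],[20,0,-10]], "grip": [0.9,0.9,0.9]}'
python3 - <<'E'
from lib import *
p=robot.read_state();print(p['ee_pos'],p['ft_force'],p['grip_width'])
for n in("scene","top"): cv2.imwrite(f"pics/{n}7.png",robot.snapshot(n)[:,:,::-1])
s=cv2.imread("pics/scene7.png");t=cv2.imread("pics/top7.png")
cv2.imwrite("pics/v7.png",np.hstack([cv2.resize(s[150:260,190:300],(400,400)),cv2.resize(t[120:220,220:320],(400,400))]))
E
```

```text
time_s: 5.55
ee_pos: [0.6389, 0.139, 0.1202]
tcp_rot: [[-1.0, 0.0, -0.006], [0.0, 1.0, -0.001], [0.006, -0.001, -1.0]]
ft_force: [-0.6, -0.4, -0.1]
grip_width: 0.795
time_s: 5.8
ee_pos: [0.6261, 0.1393, 0.1979]
tcp_rot: [[-1.0, 0.001, 0.01], [0.001, 1.0, 0.001], [-0.01, 0.001, -1.0]]
ft_force: [1.5, -0.7, 1.6]
grip_width: 0.897
[0.6261 0.1393 0.1979] [ 1.5258 -0.6978  1.588 ] 0.8973121288197885
```

View pics/v7.png

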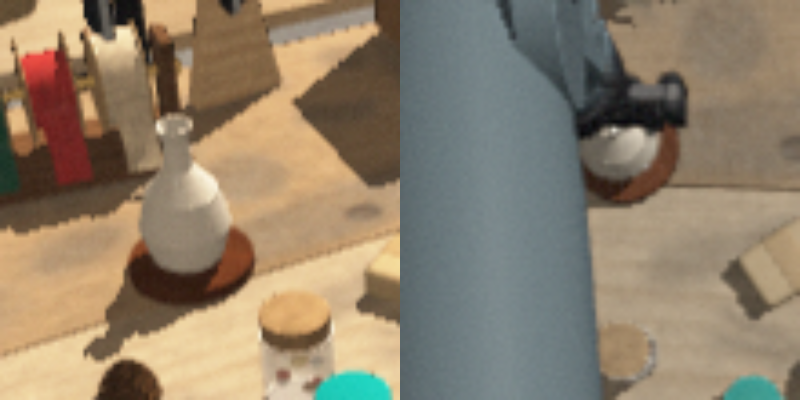

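The vase stands on the disc. Now the jar at (0.4705, 0.129).

```bash
python3 -m handwheel '{"angular": [[0,0,0],[0,0,0],[0,0,0],[0,0,0],[0,0,0]], "linear": [[37,-3,0],[38,-3,0],[38,-3,15],[38,-2,15],[0,0,15]], "grip": [1,1,1,1,1]}'
python3 -m handwheel '{"angular": [[0,0,0],[0,0,0],[0,0,0]], "linear": [[0,0,20],[0,0,20],[0,0,0]], "grip": [1,1,1]}'
python3 - <<'E'
from lib import *
p=robot.read_state();print(p['ee_pos'],p['ft_force'],p['grip_width'])
for n in("scene","top"): cv2.imwrite(f"pics/{n}8.png",robot.snapshot(n)[:,:,::-1])
s=cv2.imread("pics/scene8.png");t=cv2.imread("pics/top8.png")
cv2.imwrite("pics/v8.png",np.hstack([cv2.resize(s[180:300,210:330],(400,400)),cv2.resize(t[140:260,220:340],(400,400))]))
E
```

```text
time_s: 6.32
ee_pos: [0.4578, 0.1273, 0.1433]
tcp_rot: [[-1.0, -0.001, -0.015], [-0.001, 1.0, -0.002], [0.015, -0.002, -1.0]]
ft_force: [-2.2, 0.2, -2.1]
grip_width: 1.0
time_s: 6.57
ee_pos: [0.4665, 0.1278, 0.1034]
tcp_rot: [[-1.0, 0.0, -0.008], [0.0, 1.0, -0.001], [0.008, -0.001, -1.0]]
ft_force: [-0.8, 0.8, -1.0]
grip_width: 0.998
[0.4665 0.1278 0.1034] [-0.788   0.8335 -0.9914] 0.9976096298359878
```

View pics/v8.png

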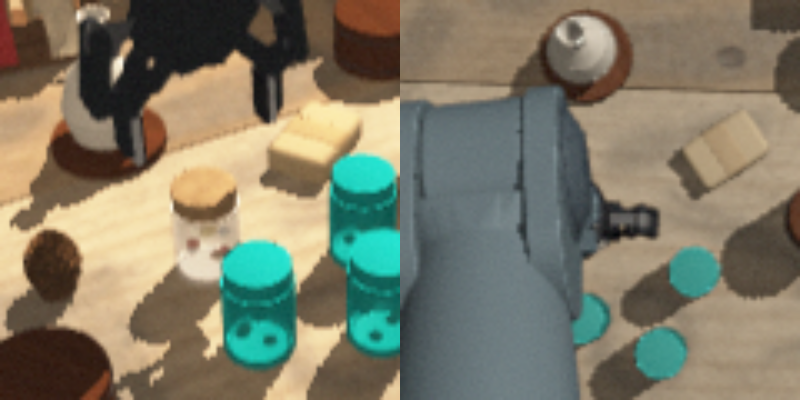

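The fingers are lined up with the stopper. Descend to z = 49 mm.

```bash
python3 -m handwheel '{"angular": [[0,0,0],[0,0,0],[0,0,0],[0,0,0],[0,0,0]], "linear": [[0,0.5,20],[0,0,20],[0,0,14],[0,0,0],[0,0,0]], "grip": [1,1,1,1,1]}'
python3 -m handwheel '{"angular": [[0,0,0],[0,0,0],[0,0,0]], "linear": [[-1,0,0],[0,0,0],[0,0,0]], "grip": [1,0.6,0]}' 40
python3 -m handwheel '{"angular": [[0,0,0],[0,0,0],[0,0,0]], "linear": [[0,0,0],[0,0,0],[0,0,0]], "grip": [0,0,0]}' 40
python3 - <<'E'
from lib import *
p=robot.read_state();print(p['ee_pos'],p['ft_force'],p['grip_width'])
for n in("scene",): cv2.imwrite(f"pics/{n}9.png",robot.snapshot(n)[:,:,::-1])
s=cv2.imread("pics/scene9.png")
cv2.imwrite("pics/v9.png",cv2.resize(s[190:290,220:320],(500,500)))
E
```

```text
time_s: 7.08
ee_pos: [0.4706, 0.1289, 0.0539]
tcp_rot: [[-1.0, 0.0, -0.0], [0.0, 1.0, 0.0], [0.0, 0.0, -1.0]]
ft_force: [-0.2, 0.8, 0.6]
grip_width: 1.001
time_s: 7.33
ee_pos: [0.4725, 0.1291, 0.0546]
tcp_rot: [[-1.0, 0.0, 0.003], [0.0, 1.0, 0.0], [-0.003, 0.0, -1.0]]
ft_force: [0.3, -0.3, 0.0]
grip_width: 0.749
time_s: 7.58
ee_pos: [0.4718, 0.1289, 0.0544]
tcp_rot: [[-1.0, 0.0, 0.002], [0.0, 1.0, -0.0], [-0.002, -0.0, -1.0]]
ft_force: [-1.5, -1.2, 6.2]
grip_width: 0.526
[0.4718 0.1289 0.0544] [-1.5032 -1.2497  6.2333] 0.5258699601719715
```

View pics/v9.png

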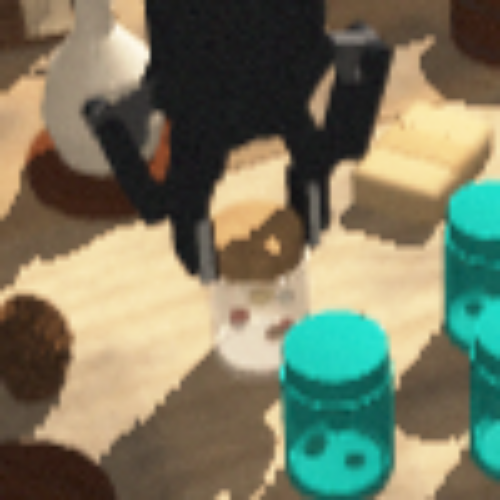

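```bash
python3 -m handwheel '{"angular": [[0,0,0],[0,0,0],[0,0,0],[0,0,0],[0,0,0]], "linear": [[0,0,0],[0,0,-10],[0,0,-25],[0,0,-25],[0,0,-25]], "grip": [0,0,0,0,0]}'
python3 - <<'E'
from lib import *
p=robot.read_state();print(p['ee_pos'],p['ft_force'],p['grip_width'])
for n in("scene",): cv2.imwrite(f"pics/{n}10.png",robot.snapshot(n)[:,:,::-1])
s=cv2.imread("pics/scene10.png")
cv2.imwrite("pics/v10.png",cv2.resize(s[160:280,210:330],(500,500)))
E
```

```text
time_s: 8.05
ee_pos: [0.4704, 0.1288, 0.1391]
tcp_rot: [[-1.0, 0.0, -0.001], [0.0, 1.0, -0.0], [0.001, -0.0, -1.0]]
ft_force: [0.8, 1.0, -1.4]
grip_width: 0.521
[0.4704 0.1288 0.1391] [ 0.7633  0.9871 -1.3512] 0.5209593877505833
```

View pics/v10.png

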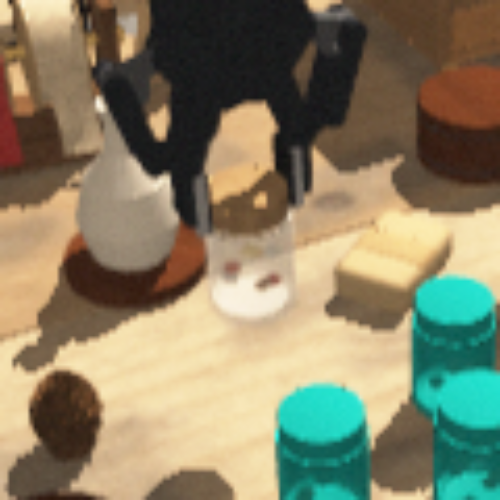

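The jar is lifted. Carry it to the low plinth.

```bash
python3 -m handwheel '{"angular": [[0,0,0],[0,0,0],[0,0,0],[0,0,0],[0,0,0]], "linear": [[-12,-17,0],[-20,-28,0],[-20,-28,0],[-20,-28,0],[-20,-28,0]], "grip": [0,0,0,0,0]}'
python3 -m handwheel '{"angular": [[0,0,0],[0,0,0],[0,0,0],[0,0,0],[0,0,0]], "linear": [[-20,-28,0],[-20,-28,0],[-20,-28,0],[-18,-24,0],[-11,-13.5,0]], "grip": [0,0,0,0,0]}'
python3 -m handwheel '{"angular": [[0,0,0],[0,0,0],[0,0,0],[0,0,0]], "linear": [[0,0,0],[0,0,0],[0,0,0],[0,0,0]], "grip": [0,0,0,0]}'
python3 - <<'E'
from lib import *
p=robot.read_state();print(p['ee_pos'],p['ft_force'],p['grip_width'])
for n in("scene","top"): cv2.imwrite(f"pics/{n}11.png",robot.snapshot(n)[:,:,::-1])
s=cv2.imread("pics/scene11.png");t=cv2.imread("pics/top11.png")
cv2.imwrite("pics/v11.png",np.hstack([cv2.resize(s[110:230,270:390],(400,400)),cv2.resize(t[110:210,300:400],(400,400))]))
E
```

```text
time_s: 8.52
ee_pos: [0.5637, -0.0013, 0.1384]
tcp_rot: [[-1.0, -0.0, 0.0], [-0.0, 1.0, 0.0], [-0.0, 0.0, -1.0]]
ft_force: [-0.2, 0.2, 0.2]
grip_width: 0.519
time_s: 8.93
ee_pos: [0.6536, -0.1249, 0.1379]
tcp_rot: [[-1.0, 0.003, 0.001], [0.003, 1.0, -0.001], [-0.001, -0.001, -1.0]]
ft_force: [-0.2, -0.3, -0.9]
grip_width: 0.52
time_s: 9.27
ee_pos: [0.6512, -0.1203, 0.1382]
tcp_rot: [[-1.0, -0.001, -0.001], [-0.001, 1.0, 0.001], [0.001, 0.001, -1.0]]
ft_force: [-0.3, 0.3, -0.3]
grip_width: 0.517
[ 0.6512 -0.1203  0.1382] [-0.3159  0.2733 -0.2556] 0.5173168737254709
```

View pics/v11.png

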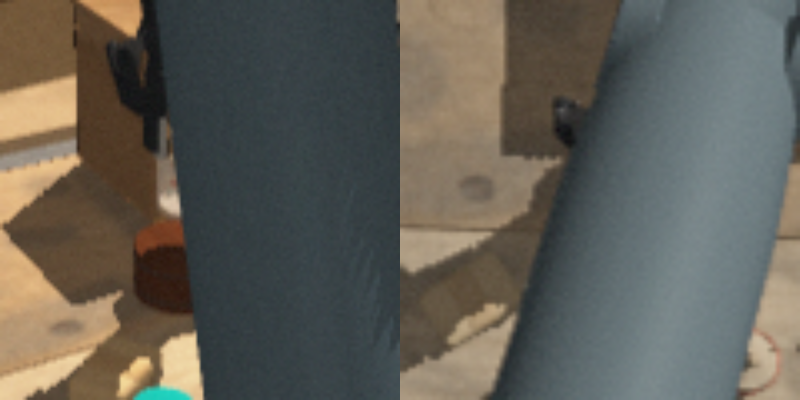

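```bash
python3 -m handwheel '{"angular": [[0,0,0],[0,0,0],[0,0,0],[0,0,0],[0,0,0]], "linear": [[-1.5,-1.5,12],[0,0,12],[0,0,6],[0,0,0],[0,0,0]], "grip": [0,0,0,0,0]}'
python3 -m handwheel '{"angular": [[0,0,0],[0,0,0]], "linear": [[0,0,2],[0,0,0]], "grip": [0,0]}'
python3 -m handwheel '{"angular": [[0,0,0],[0,0,0]], "linear": [[0,0,2],[0,0,0]], "grip": [0,0]}'
```

```text
time_s: 9.78
ee_pos: [0.6529, -0.1227, 0.1075]
tcp_rot: [[-1.0, -0.0, -0.002], [-0.0, 1.0, 0.001], [0.002, 0.001, -1.0]]
ft_force: [0.5, 0.5, 0.1]
grip_width: 0.518
time_s: 9.95
ee_pos: [0.6539, -0.1231, 0.1066]
tcp_rot: [[-1.0, -0.0, 0.001], [-0.0, 1.0, -0.0], [-0.001, -0.0, -1.0]]
ft_force: [-0.2, 0.7, -0.7]
grip_width: 0.52
time_s: 10.12
ee_pos: [0.6538, -0.1231, 0.1044]
tcp_rot: [[-1.0, 0.0, 0.0], [0.0, 1.0, -0.0], [-0.0, -0.0, -1.0]]
ft_force: [-0.2, 0.7, -0.6]
grip_width: 0.519
```

```bash
python3 -m handwheel '{"angular": [[0,0,0],[0,0,0]], "linear": [[0,0,1.5],[0,0,0]], "grip": [0,0]}'
python3 - <<'E'
from lib import *
for n in("scene",): cv2.imwrite(f"pics/{n}12.png",robot.snapshot(n)[:,:,::-1])
s=cv2.imread("pics/scene12.png")
cv2.imwrite("pics/v12.png",cv2.resize(s[130:230,280:380],(500,500)))
E
```

```text
time_s: 10.28
ee_pos: [0.6541, -0.1232, 0.1035]
tcp_rot: [[-1.0, 0.0, 0.001], [0.0, 1.0, -0.0], [-0.001, -0.0, -1.0]]
ft_force: [-0.5, -0.6, 2.4]
grip_width: 0.519
```

View pics/v12.png

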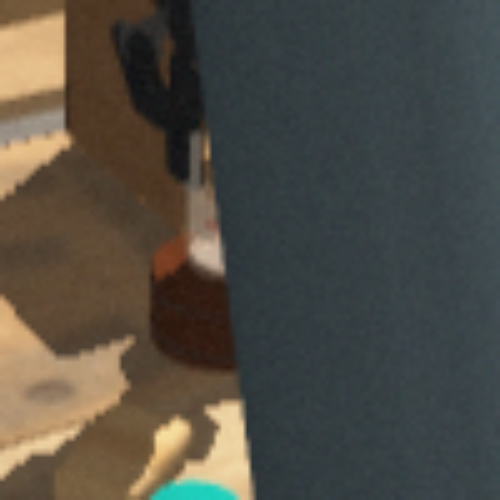

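The force reads +2.4 N at z = 103.5 mm, the expected contact height. Release and rise.

```bash
python3 -m handwheel '{"angular": [[0,0,0],[0,0,0],[0,0,0],[0,0,0],[0,0,0]], "linear": [[0,0,0],[0,0,0],[0,0,0],[0,0,-10],[0,0,-20]], "grip": [0.65,0.75,0.8,0.9,1]}'
python3 -m handwheel '{"angular": [[0,0,0],[0,0,0],[0,0,0],[0,0,0],[0,0,0]], "linear": [[0,0,-30],[0,-10,-30],[15,-30,0],[15,-35,0],[15,-35,0]], "grip": [1,1,1,1,1]}'
python3 -m handwheel '{"angular": [[0,0,0],[0,0,0],[0,0,0],[0,0,0],[0,0,0]], "linear": [[15,-35,0],[15,-30,0],[15,-20,0],[10,-10,0],[0,0,0]], "grip": [1,1,1,1,1]}'
python3 - <<'E'
from lib import *
p=robot.read_state();print(p['ee_pos'],p['ft_force'],p['grip_width'])
for n in("scene","top"): cv2.imwrite(f"pics/{n}13.png",robot.snapshot(n)[:,:,::-1])
s=cv2.imread("pics/scene13.png");t=cv2.imread("pics/top13.png")
cv2.imwrite("pics/v13.png",np.hstack([cv2.resize(s[120:280,250:450],(400,320)),cv2.resize(t[100:260,240:440],(400,320))]))
E
```

```text
time_s: 10.75
ee_pos: [0.6515, -0.1225, 0.1305]
tcp_rot: [[-1.0, 0.0, -0.006], [0.0, 1.0, 0.002], [0.006, 0.002, -1.0]]
ft_force: [0.6, 0.3, 0.3]
grip_width: 0.995
time_s: 11.17
ee_pos: [0.609, -0.2339, 0.1947]
tcp_rot: [[-1.0, -0.002, 0.003], [-0.002, 1.0, -0.001], [-0.003, -0.001, -1.0]]
ft_force: [-1.1, -0.5, -1.0]
grip_width: 0.999
time_s: 11.58
ee_pos: [0.5518, -0.3303, 0.1934]
tcp_rot: [[-1.0, 0.004, -0.0], [0.004, 1.0, -0.001], [0.0, -0.001, -1.0]]
ft_force: [0.1, -0.1, 0.0]
grip_width: 1.002
[ 0.5518 -0.3303  0.1934] [ 0.0586 -0.1206  0.0092] 1.0015820101671802
```

View pics/v13.png

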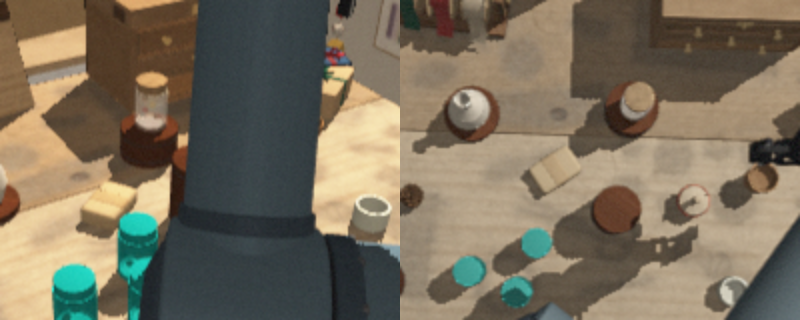

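Run:
```python
from lib import *
s=cv2.imread("pics/scene13.png");t=cv2.imread("pics/top13.png")
def crop(im,cx,cy,r=20):
    c=cv2.resize(im[cy-r:cy+r,cx-r:cx+r],(390,390),interpolation=cv2.INTER_CUBIC)
    for i in range(0,2*r,5):
        q=int((i+.5)*390/(2*r)); cv2.line(c,(q,0),(q,5),(0,0,255),1);cv2.line(c,(0,q),(5,q),(0,0,255),1)
        cv2.putText(c,str(cx-r+i),(q-8,16),0,.35,(0,0,255));cv2.putText(c,str(cy-r+i),(7,q+3),0,.35,(0,0,255))
    return c
z=np.hstack([crop(t,275,155),crop(t,357,152)])
cv2.imwrite("pics/z13.png",z)
print("expect vase rim",proj("top",(.6403,.1398,.124)),"jar top",proj("top",(.652,-.1214,.124)),proj("scene",(.652,-.1214,.124)))
```

```text
expect vase rim [271.2749 149.4328] jar top [358.4759 148.2103] [324.5364 160.1476]
```

View pics/z13.png

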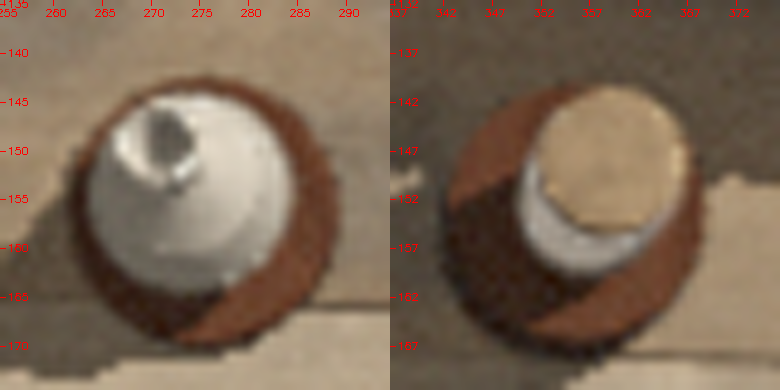

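From above, the vase rim lies within 3 mm of its expected place and the jar top within 3 mm, so both are well centred. Next is the egg cup at (0.544, -0.330).

```bash
python3 -m handwheel '{"angular": [[0,0,0],[0,0,0],[0,0,0],[0,0,0],[0,0,0]], "linear": [[4,0,25],[3,0,35],[0,0,35],[0,0,15],[0,0,0]], "grip": [1,1,1,1,1]}'
python3 - <<'E'
from lib import *
p=robot.read_state();print(p['ee_pos'],p['ft_force'],p['grip_width'])
for n in("scene","top"): cv2.imwrite(f"pics/{n}14.png",robot.snapshot(n)[:,:,::-1])
s=cv2.imread("pics/scene14.png");t=cv2.imread("pics/top14.png")
cv2.imwrite("pics/v14.png",np.hstack([cv2.resize(s[130:230,350:450],(390,390)),cv2.resize(t[150:230,375:455],(390,390))]))
E
```

```text
time_s: 12.1
ee_pos: [0.5445, -0.3238, 0.078]
tcp_rot: [[-1.0, -0.003, -0.007], [-0.003, 1.0, 0.006], [0.007, 0.006, -1.0]]
ft_force: [-0.4, 0.7, 0.7]
grip_width: 1.001
[ 0.5445 -0.3238  0.078 ] [-0.3813  0.7186  0.7306] 1.0008196739763264
```

View pics/v14.png

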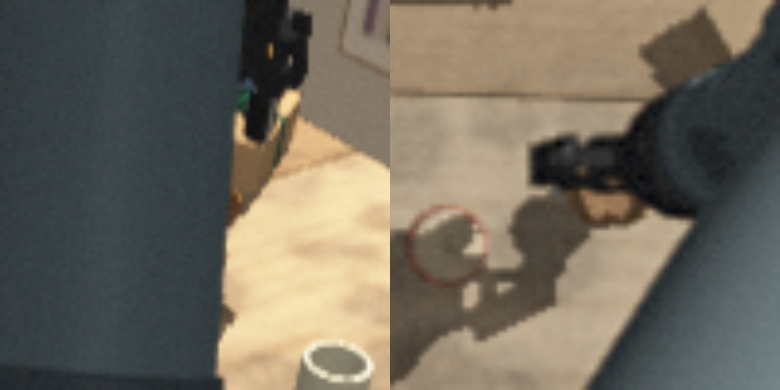

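```bash
python3 -m handwheel '{"angular": [[0,0,0],[0,0,0]], "linear": [[0,-3,0],[0,0,0]], "grip": [1,1]}'
python3 -m handwheel '{"angular": [[0,0,0],[0,0,0]], "linear": [[0,0,0],[0,0,0]], "grip": [1,1]}'
```

```text
time_s: 12.37
ee_pos: [0.5486, -0.3322, 0.0852]
tcp_rot: [[-1.0, -0.001, 0.004], [-0.001, 1.0, -0.003], [-0.004, -0.003, -1.0]]
ft_force: [0.1, -0.6, 0.3]
grip_width: 0.997
time_s: 12.53
ee_pos: [0.5476, -0.3318, 0.0842]
tcp_rot: [[-1.0, 0.0, 0.002], [0.0, 1.0, -0.001], [-0.002, -0.001, -1.0]]
ft_force: [-0.3, 0.5, -0.6]
grip_width: 0.997
```

```bash
python3 -m handwheel '{"angular": [[0,0,0],[0,0,0],[0,0,0],[0,0,0],[0,0,0]], "linear": [[2,0,20],[0,0,20],[0,0,15],[0,0,6],[0,0,0]], "grip": [1,1,1,1,1]}'
python3 -m handwheel '{"angular": [[0,0,0],[0,0,0],[0,0,0],[0,0,0],[0,0,0]], "linear": [[0,0,0],[0,0,0],[0,0,0],[0,0,0],[0,0,0]], "grip": [1,0.7,0.3,0,0]}' 40
python3 -m handwheel '{"angular": [[0,0,0],[0,0,0]], "linear": [[0,0,0],[0,0,0]], "grip": [0,0]}'
python3 - <<'E'
from lib import *
p=robot.read_state();print(p['ee_pos'],p['ft_force'],p['grip_width'])
for n in("scene","top"): cv2.imwrite(f"pics/{n}15.png",robot.snapshot(n)[:,:,::-1])
s=cv2.imread("pics/scene15.png");t=cv2.imread("pics/top15.png")
cv2.imwrite("pics/v15.png",np.hstack([cv2.resize(s[130:230,350:450],(390,390)),cv2.resize(t[150:230,375:455],(390,390))]))
E
```

```text
time_s: 12.95
ee_pos: [0.5435, -0.3303, 0.0204]
tcp_rot: [[-1.0, 0.0, -0.002], [0.0, 1.0, 0.002], [0.002, 0.002, -1.0]]
ft_force: [-1.1, 0.4, 0.1]
grip_width: 1.001
time_s: 13.37
ee_pos: [0.5457, -0.3315, 0.0233]
tcp_rot: [[-1.0, -0.0, 0.002], [-0.0, 1.0, -0.001], [-0.002, -0.001, -1.0]]
ft_force: [0.2, 0.5, 4.3]
grip_width: 0.543
time_s: 13.53
ee_pos: [0.5456, -0.3316, 0.0232]
tcp_rot: [[-1.0, -0.0, 0.002], [-0.0, 1.0, -0.001], [-0.002, -0.001, -1.0]]
ft_force: [0.1, 1.3, 5.7]
grip_width: 0.548
[ 0.5456 -0.3316  0.0232] [0.1243 1.3074 5.6586] 0.5482431060971954
```

View pics/v15.png

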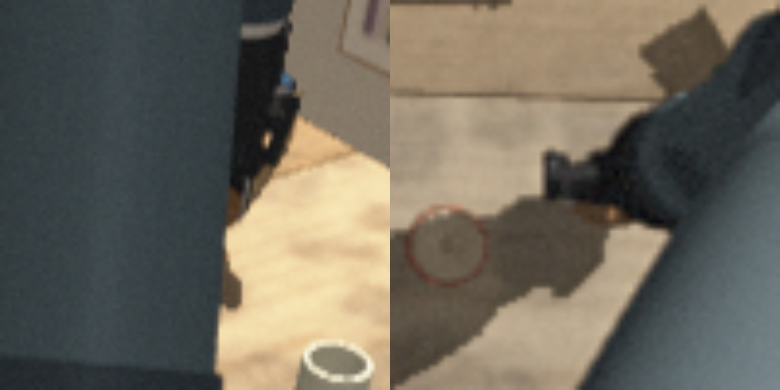

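```bash
python3 -m handwheel '{"angular": [[0,0,0],[0,0,0],[0,0,0],[0,0,0],[0,0,0]], "linear": [[0,0,-10],[0,0,-25],[0,0,-35],[0,0,-35],[0,0,-30]], "grip": [0,0,0,0,0]}' 60
python3 -m handwheel '{"angular": [[0,0,0],[0,0,0]], "linear": [[0,0,-10],[0,0,0]], "grip": [0,0]}'
python3 - <<'E'
from lib import *
p=robot.read_state();print(p['ee_pos'],p['ft_force'],p['grip_width'])
for n in("scene","top"): cv2.imwrite(f"pics/{n}16.png",robot.snapshot(n)[:,:,::-1])
s=cv2.imread("pics/scene16.png");t=cv2.imread("pics/top16.png")
cv2.imwrite("pics/v16.png",np.hstack([cv2.resize(s[80:210,340:470],(390,390)),cv2.resize(t[150:230,375:455],(390,390))]))
E
```

```text
time_s: 14.05
ee_pos: [0.5445, -0.3311, 0.1594]
tcp_rot: [[-1.0, 0.0, 0.001], [0.0, 1.0, -0.0], [-0.001, -0.0, -1.0]]
ft_force: [0.4, -1.2, 0.1]
grip_width: 0.539
time_s: 14.22
ee_pos: [0.5465, -0.3326, 0.1709]
tcp_rot: [[-1.0, -0.0, 0.006], [-0.0, 1.0, -0.004], [-0.006, -0.004, -1.0]]
ft_force: [0.3, -0.8, -0.3]
grip_width: 0.54
[ 0.5465 -0.3326  0.1709] [ 0.3083 -0.7834 -0.3326] 0.53969500736622
```

View pics/v16.png

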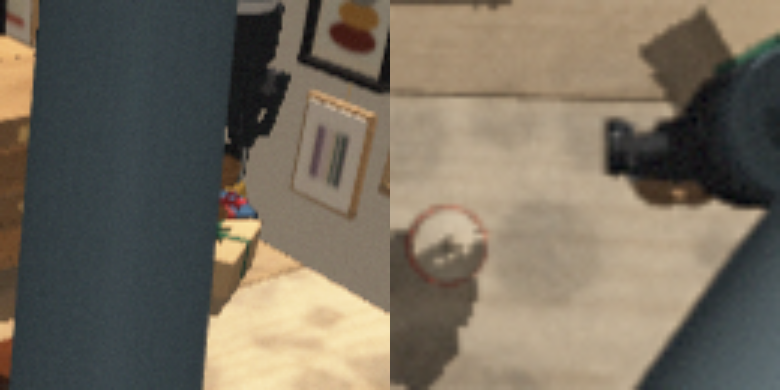

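The egg cup is held. Carry it across to the mid plinth, with about 50 mm clearance over the high plinth.

```bash
python3 -m handwheel '{"angular": [[0,0,0],[0,0,0],[0,0,0],[0,0,0],[0,0,0]], "linear": [[5,15,0],[8,28,0],[11,36,0],[11,36,0],[11,36,0]], "grip": [0,0,0,0,0]}'
python3 -m handwheel '{"angular": [[0,0,0],[0,0,0],[0,0,0],[0,0,0],[0,0,0]], "linear": [[11,36,0],[11,36,0],[11,36,0],[11,36,0],[11,36,0]], "grip": [0,0,0,0,0]}'
python3 -m handwheel '{"angular": [[0,0,0],[0,0,0],[0,0,0],[0,0,0],[0,0,0]], "linear": [[11,36,0],[11,36,0],[11,36,0],[11,36,0],[11,36,0]], "grip": [0,0,0,0,0]}'
python3 -m handwheel '{"angular": [[0,0,0],[0,0,0],[0,0,0],[0,0,0],[0,0,0]], "linear": [[10,36,0],[9,32,0],[6,20,0],[2,10,0],[0,0,0]], "grip": [0,0,0,0,0]}'
python3 -m handwheel '{"angular": [[0,0,0],[0,0,0],[0,0,0]], "linear": [[0,0,0],[0,0,0],[0,0,0]], "grip": [0,0,0]}'
```

```text
time_s: 14.73
ee_pos: [0.496, -0.1779, 0.1636]
tcp_rot: [[-1.0, 0.001, -0.005], [0.001, 1.0, 0.003], [0.005, 0.003, -1.0]]
ft_force: [0.4, 1.5, 0.4]
grip_width: 0.543
time_s: 15.15
ee_pos: [0.4406, 0.0017, 0.1642]
tcp_rot: [[-1.0, 0.001, -0.005], [0.001, 1.0, 0.001], [0.005, 0.001, -1.0]]
ft_force: [1.1, 1.2, -0.4]
grip_width: 0.539
time_s: 15.57
ee_pos: [0.3857, 0.1808, 0.1644]
tcp_rot: [[-1.0, 0.0, -0.005], [0.0, 1.0, -0.001], [0.005, -0.001, -1.0]]
ft_force: [0.6, 0.2, -1.0]
grip_width: 0.541
time_s: 15.98
ee_pos: [0.3598, 0.2786, 0.1648]
tcp_rot: [[-1.0, -0.003, -0.003], [-0.003, 1.0, -0.002], [0.003, -0.002, -1.0]]
ft_force: [0.4, -0.3, -0.9]
grip_width: 0.539
time_s: 16.23
ee_pos: [0.3618, 0.2765, 0.1664]
tcp_rot: [[-1.0, 0.002, -0.001], [0.002, 1.0, -0.001], [0.001, -0.001, -1.0]]
ft_force: [0.4, -0.9, 0.2]
grip_width: 0.538
```

Run:
```python
from lib import *
p=robot.read_state();print(p['ee_pos'],p['ft_force'],p['grip_width'])
for n in("scene","top"): cv2.imwrite(f"pics/{n}17.png",robot.snapshot(n)[:,:,::-1])
s=cv2.imread("pics/scene17.png");t=cv2.imread("pics/top17.png")
cv2.imwrite("pics/v17.png",np.hstack([cv2.resize(s[200:350,150:300],(390,390)),cv2.resize(t[190:290,180:280],(390,390))]))
```

```text
[0.3618 0.2765 0.1664] [ 0.3734 -0.9101  0.2395] 0.5381124030925784
```

View pics/v17.png

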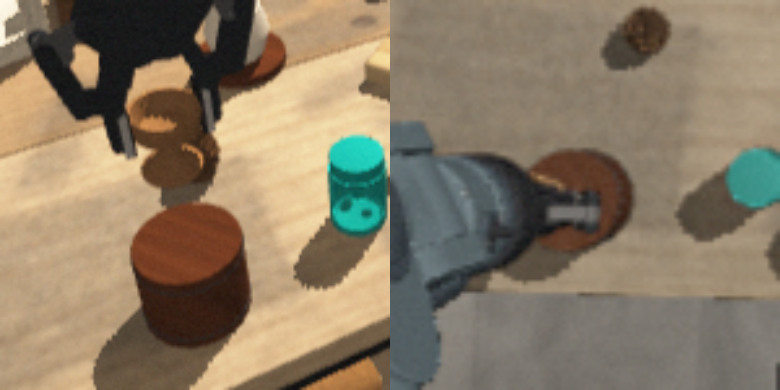

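Run:
```python
from lib import *
s=cv2.imread("pics/scene17.png");o=cv2.imread("pics/scene0.png")
cv2.imwrite("pics/v17b.png",np.hstack([cv2.resize(s[225:280,190:245],(390,390),interpolation=cv2.INTER_CUBIC),cv2.resize(o[165:205,383:423],(390,390),interpolation=cv2.INTER_CUBIC)]))
```

```text
(no output)
```

View pics/v17b.png

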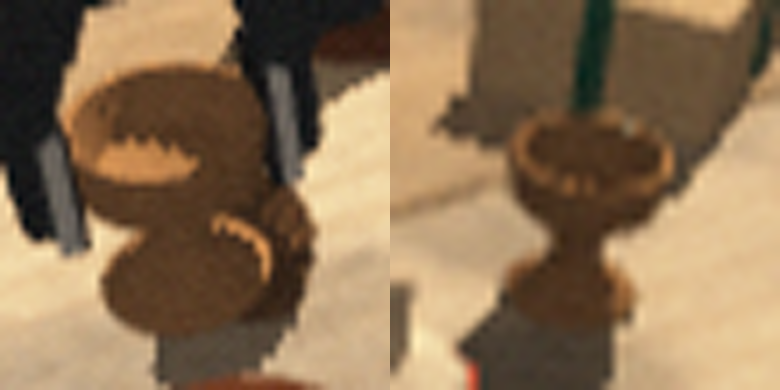

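Run:
```python
from lib import *
def ob(z,r,off=0):
    return np.array([proj("scene",(.3610+r*np.cos(a),.2765+r*np.sin(a),z)) for a in np.linspace(0,6.28,40)])
for nm,z,r in(("rim",.196,.025),("foot",.143,.019)):
    q=(ob(z,r)-[190,225]+.5)*390/55; print(nm,q.mean(0),q.min(0),q.max(0))
s=cv2.imread("pics/scene17.png");c=cv2.resize(s[225:280,190:245],(585,585),interpolation=cv2.INTER_CUBIC)
for z,r in((.196,.025),(.143,.019)):
    cv2.polylines(c,[((ob(z,r)-[190,225]+.5)*585/55).astype(int)],True,(0,255,0),1)
cv2.imwrite("pics/v17c.png",c)
```

```text
rim [158.6629 124.9096] [51.7742 60.5343] [266.0128 194.2145]
foot [189.7319 286.8351] [112.4108 236.1644] [267.6021 340.9123]
```

View pics/v17c.png

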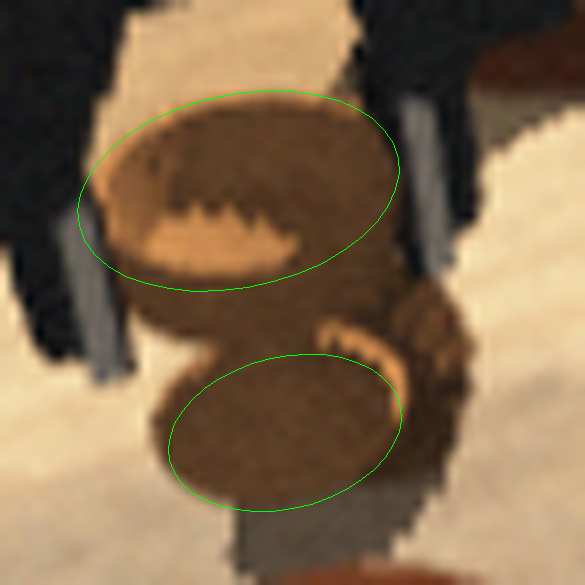

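The predicted upright outline matches the picture, so the cup hangs upright. Lower it.

```bash
python3 -m handwheel '{"angular": [[0,0,0],[0,0,0],[0,0,0],[0,0,0],[0,0,0]], "linear": [[-1,0.5,20],[0,0,25],[0,0,16],[0,0,5],[0,0,0]], "grip": [0,0,0,0,0]}'
python3 -m handwheel '{"angular": [[0,0,0],[0,0,0]], "linear": [[0,0,2],[0,0,0]], "grip": [0,0]}'
python3 -m handwheel '{"angular": [[0,0,0],[0,0,0]], "linear": [[0,0,2],[0,0,0]], "grip": [0,0]}'
```

```text
time_s: 16.75
ee_pos: [0.3616, 0.2772, 0.0997]
tcp_rot: [[-1.0, 0.001, -0.003], [0.001, 1.0, -0.002], [0.003, -0.002, -1.0]]
ft_force: [-0.2, -0.2, 0.4]
grip_width: 0.542
time_s: 16.92
ee_pos: [0.3635, 0.2787, 0.0997]
tcp_rot: [[-1.0, 0.0, 0.002], [0.0, 1.0, 0.001], [-0.002, 0.001, -1.0]]
ft_force: [-0.2, -0.3, 0.0]
grip_width: 0.544
time_s: 17.08
ee_pos: [0.3633, 0.2787, 0.0974]
tcp_rot: [[-1.0, 0.0, 0.001], [0.0, 1.0, 0.001], [-0.001, 0.001, -1.0]]
ft_force: [-1.1, -0.0, -0.1]
grip_width: 0.537
```

```bash
python3 -m handwheel '{"angular": [[0,0,0],[0,0,0]], "linear": [[0.7,-1.5,2],[0,0,0]], "grip": [0,0]}'
python3 -m handwheel '{"angular": [[0,0,0],[0,0,0]], "linear": [[0,0,1.5],[0,0,0]], "grip": [0,0]}'
python3 - <<'E'
from lib import *
p=robot.read_state();print(p['ee_pos'],p['ft_force'],p['grip_width'])
for n in("scene",): cv2.imwrite(f"pics/{n}18.png",robot.snapshot(n)[:,:,::-1])
s=cv2.imread("pics/scene18.png")
cv2.imwrite("pics/v18.png",cv2.resize(s[240:340,170:270],(500,500)))
E
```

```text
time_s: 17.25
ee_pos: [0.3618, 0.2768, 0.0948]
tcp_rot: [[-1.0, 0.0, 0.0], [0.0, 1.0, -0.0], [-0.0, -0.0, -1.0]]
ft_force: [-0.1, -0.7, -0.5]
grip_width: 0.54
time_s: 17.42
ee_pos: [0.3625, 0.277, 0.0944]
tcp_rot: [[-1.0, 0.0, 0.002], [0.0, 1.0, 0.0], [-0.002, 0.0, -1.0]]
ft_force: [-1.7, -1.4, 8.0]
grip_width: 0.54
[0.3625 0.277  0.0944] [-1.7314 -1.4064  7.9521] 0.5400896351628324
```

View pics/v18.png

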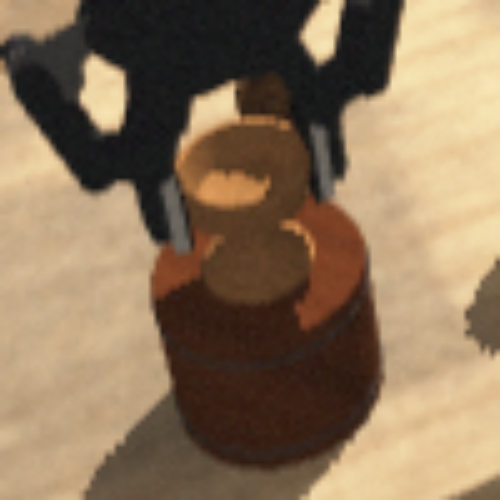

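Contact with the plinth (8 N), and the cup is centred. Release.

```bash
python3 -m handwheel '{"angular": [[0,0,0],[0,0,0],[0,0,0],[0,0,0],[0,0,0]], "linear": [[0,0,0],[0,0,0],[0,0,0],[0,0,-10],[0,0,-20]], "grip": [0.65,0.75,0.85,0.95,1]}'
python3 -m handwheel '{"angular": [[0,0,0],[0,0,0],[0,0,0],[0,0,0],[0,0,0]], "linear": [[0,0,-25],[0,-5,-25],[0,-20,-5],[-10,-35,0],[-10,-38,0]], "grip": [1,1,1,1,1]}'
python3 - <<'E'
from lib import *
p=robot.read_state();print(p['ee_pos'],p['ft_force'],p['grip_width'])
for n in("scene",): cv2.imwrite(f"pics/{n}19.png",robot.snapshot(n)[:,:,::-1])
s=cv2.imread("pics/scene19.png")
cv2.imwrite("pics/v19.png",cv2.resize(s[200:340,130:330],(600,420)))
E
```

```text
time_s: 17.88
ee_pos: [0.3599, 0.2758, 0.1214]
tcp_rot: [[-1.0, 0.0, -0.005], [0.0, 1.0, -0.003], [0.005, -0.003, -1.0]]
ft_force: [0.7, -1.3, 0.4]
grip_width: 0.999
time_s: 18.3
ee_pos: [0.3825, 0.1789, 0.1791]
tcp_rot: [[-1.0, -0.004, 0.002], [-0.004, 1.0, 0.001], [-0.002, 0.001, -1.0]]
ft_force: [1.7, -0.1, 0.2]
grip_width: 0.996
[0.3825 0.1789 0.1791] [ 1.7293 -0.0824  0.2437] 0.9962995346742719
```

View pics/v19.png

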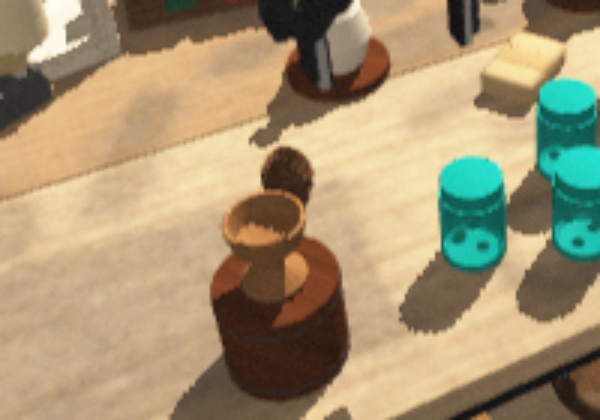

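The egg cup stands upright and centred on the mid plinth. Now to the tealight cup.

```bash
python3 -m handwheel '{"angular": [[0,0,0],[0,0,0],[0,0,0],[0,0,0],[0,0,0]], "linear": [[0,-38,0],[0,-38,0],[0,-38,0],[0,-38,0],[0,-38,0]], "grip": [1,1,1,1,1]}'
python3 -m handwheel '{"angular": [[0,0,0],[0,0,0],[0,0,0],[0,0,0],[0,0,0]], "linear": [[0,-38,0],[0,-38,0],[0,-38,0],[0,-38,0],[0,-38,0]], "grip": [1,1,1,1,1]}'
python3 -m handwheel '{"angular": [[0,0,0],[0,0,0],[0,0,0],[0,0,0],[0,0,0]], "linear": [[6,-38,0],[6,-32,10],[6,-21.5,30],[0,0,30],[0,0,30]], "grip": [1,1,1,1,1]}'
python3 -m handwheel '{"angular": [[0,0,0],[0,0,0],[0,0,0]], "linear": [[0,0,10],[0,0,0],[0,0,0]], "grip": [1,1,1]}'
python3 - <<'E'
from lib import *
p=robot.read_state();print(p['ee_pos'],p['ft_force'],p['grip_width'],proj("top",(.3635,-.292,.03)))
for n in("scene","top"): cv2.imwrite(f"pics/{n}20.png",robot.snapshot(n)[:,:,::-1])
s=cv2.imread("pics/scene20.png");t=cv2.imread("pics/top20.png")
cv2.imwrite("pics/v20.png",np.hstack([cv2.resize(s[150:280,340:470],(390,390)),cv2.resize(t[205:285,365:445],(390,390))]))
E
```

```text
time_s: 18.77
ee_pos: [0.3815, -0.0125, 0.1782]
tcp_rot: [[-1.0, -0.0, 0.0], [-0.0, 1.0, 0.0], [-0.0, 0.0, -1.0]]
ft_force: [1.3, -0.2, 0.5]
grip_width: 0.996
time_s: 19.18
ee_pos: [0.3815, -0.2028, 0.1781]
tcp_rot: [[-1.0, 0.001, 0.0], [0.001, 1.0, 0.0], [-0.0, 0.0, -1.0]]
ft_force: [0.1, 0.4, 0.0]
grip_width: 1.004
time_s: 19.6
ee_pos: [0.3641, -0.2946, 0.0773]
tcp_rot: [[-1.0, 0.003, 0.001], [0.003, 1.0, -0.001], [-0.001, -0.001, -1.0]]
ft_force: [0.1, -0.1, 0.0]
grip_width: 0.997
time_s: 19.85
ee_pos: [0.3634, -0.2919, 0.0677]
tcp_rot: [[-1.0, 0.0, -0.001], [0.0, 1.0, 0.002], [0.001, 0.002, -1.0]]
ft_force: [-1.2, 0.3, 0.0]
grip_width: 0.998
[ 0.3634 -0.2919  0.0677] [-1.2087  0.3383  0.0187] 0.9979053711255736 [406.8876 245.1494]
```

View pics/v20.png

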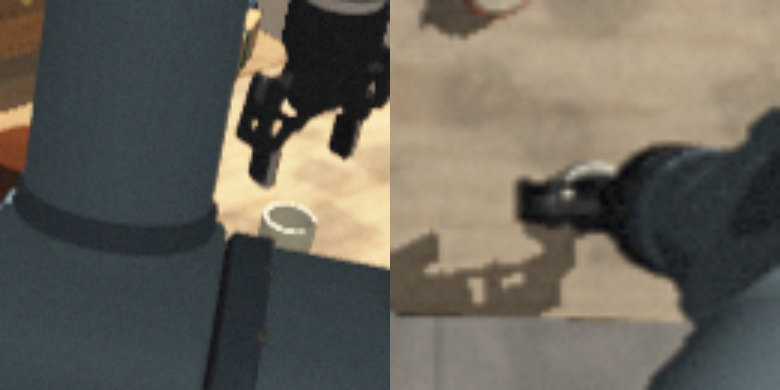

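Run:
```python
from lib import *
p=np.array([.3636,-.2919,.081]);
for y in(-.2919-.0425,-.2919,-.2919+.0425):print((proj("scene",(p[0],y,.081))-[340,150])*3, (proj("top",(p[0],y,.081))-[365,205])*390/80)
print("rim",(proj("scene",(.3636,-.2919,.03))-[340,150])*3)
```

```text
[333.8997 156.7641] [290.8585 201.4598]
[298.2094 170.0879] [223.1145 199.4851]
[261.1097 183.9379] [155.3504 197.5098]
rim [286.7938 218.1984]
```

The predicted and seen positions agree to within about 2 mm. Descend to z ≈ 4 mm and grip.

```bash
python3 -m handwheel '{"angular": [[0,0,0],[0,0,0],[0,0,0],[0,0,0],[0,0,0]], "linear": [[0,0,20],[0,0,20],[0,0,15],[0,0,7],[0,0,0]], "grip": [1,1,1,1,1]}'
python3 -m handwheel '{"angular": [[0,0,0],[0,0,0],[0,0,0],[0,0,0],[0,0,0]], "linear": [[0,0,0],[0,0,0],[0,0,0],[0,0,0],[0,0,0]], "grip": [1,0.8,0.5,0,0]}' 40
python3 -m handwheel '{"angular": [[0,0,0],[0,0,0],[0,0,0]], "linear": [[0,0,0],[0,0,0],[0,0,0]], "grip": [0,0,0]}'
```

```text
time_s: 20.37
ee_pos: [0.3639, -0.2922, 0.006]
tcp_rot: [[-1.0, -0.0, -0.0], [-0.0, 1.0, 0.001], [0.0, 0.001, -1.0]]
ft_force: [0.4, 0.2, 0.5]
grip_width: 1.001
time_s: 20.78
ee_pos: [0.3646, -0.2932, 0.0073]
tcp_rot: [[-1.0, 0.0, 0.001], [0.0, 1.0, -0.001], [-0.001, -0.001, -1.0]]
ft_force: [-0.1, 0.7, 2.3]
grip_width: 0.527
time_s: 21.03
ee_pos: [0.3646, -0.2932, 0.0072]
tcp_rot: [[-1.0, 0.0, 0.001], [0.0, 1.0, -0.001], [-0.001, -0.001, -1.0]]
ft_force: [0.0, 0.9, 6.6]
grip_width: 0.522
```

```bash
python3 -m handwheel '{"angular": [[0,0,0],[0,0,0],[0,0,0],[0,0,0],[0,0,0]], "linear": [[0,0,-10],[0,0,-25],[0,0,-35],[0,0,-35],[0,0,-25]], "grip": [0,0,0,0,0]}'
python3 -m handwheel '{"angular": [[0,0,0],[0,0,0]], "linear": [[0,0,-10],[0,0,0]], "grip": [0,0]}'
python3 - <<'E'
from lib import *
p=robot.read_state();print(p['ee_pos'],p['ft_force'],p['grip_width'])
for n in("scene","top"): cv2.imwrite(f"pics/{n}21.png",robot.snapshot(n)[:,:,::-1])
s=cv2.imread("pics/scene21.png");t=cv2.imread("pics/top21.png")
cv2.imwrite("pics/v21.png",np.hstack([cv2.resize(s[120:250,360:490],(390,390)),cv2.resize(t[205:285,365:445],(390,390))]))
E
```

```text
time_s: 21.45
ee_pos: [0.3643, -0.293, 0.1391]
tcp_rot: [[-1.0, 0.0, 0.002], [0.0, 1.0, -0.002], [-0.002, -0.002, -1.0]]
ft_force: [1.2, -0.6, -0.8]
grip_width: 0.527
time_s: 21.62
ee_pos: [0.3656, -0.2944, 0.1495]
tcp_rot: [[-1.0, 0.0, 0.005], [-0.0, 1.0, -0.005], [-0.005, -0.005, -1.0]]
ft_force: [0.2, 1.1, -1.1]
grip_width: 0.523
[ 0.3656 -0.2944  0.1495] [ 0.2132  1.0736 -1.1337] 0.5233157922162713
```

View pics/v21.png

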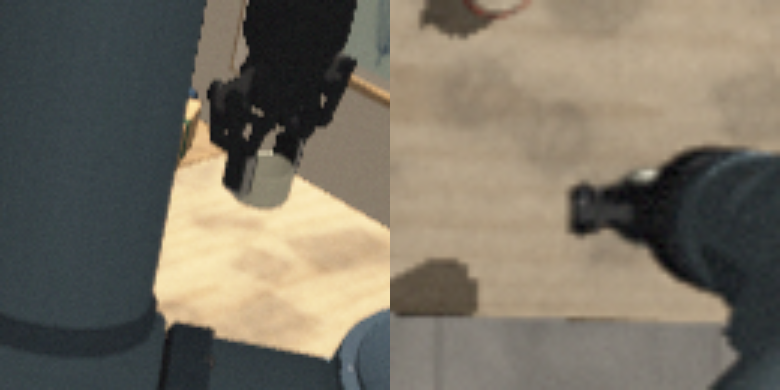

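```bash
python3 -m handwheel '{"angular": [[0,0,0],[0,0,0],[0,0,0],[0,0,0],[0,0,0]], "linear": [[-10,16,0],[-18,28,0],[-18,28,0],[-18,28,0],[-18,28,0]], "grip": [0,0,0,0,0]}'
python3 -m handwheel '{"angular": [[0,0,0],[0,0,0],[0,0,0],[0,0,0],[0,0,0]], "linear": [[-18,28,0],[-15,25,0],[-7,14,0],[0,0,0],[0,0,0]], "grip": [0,0,0,0,0]}'
python3 -m handwheel '{"angular": [[0,0,0],[0,0,0]], "linear": [[0,0,0],[0,0,0]], "grip": [0,0]}'
python3 - <<'E'
from lib import *
p=robot.read_state();print(p['ee_pos'],p['ft_force'],p['grip_width'])
for n in("scene","top"): cv2.imwrite(f"pics/{n}22.png",robot.snapshot(n)[:,:,::-1])
s=cv2.imread("pics/scene22.png");t=cv2.imread("pics/top22.png")
cv2.imwrite("pics/v22.png",np.hstack([cv2.resize(s[130:260,290:420],(390,390)),cv2.resize(t[165:245,305:385],(390,390))]))
E
```

```text
time_s: 22.13
ee_pos: [0.4451, -0.1626, 0.1442]
tcp_rot: [[-1.0, 0.001, -0.003], [0.001, 1.0, 0.002], [0.003, 0.002, -1.0]]
ft_force: [-0.1, -0.5, 0.5]
grip_width: 0.526
time_s: 22.55
ee_pos: [0.4847, -0.0967, 0.1445]
tcp_rot: [[-1.0, -0.002, -0.004], [-0.002, 1.0, 0.001], [0.004, 0.001, -1.0]]
ft_force: [-0.6, -0.5, 0.1]
grip_width: 0.526
time_s: 22.72
ee_pos: [0.4849, -0.0983, 0.1456]
tcp_rot: [[-1.0, 0.002, -0.002], [0.002, 1.0, 0.0], [0.002, 0.0, -1.0]]
ft_force: [-0.5, -0.0, -1.3]
grip_width: 0.52
[ 0.4849 -0.0983  0.1456] [-0.4795 -0.0407 -1.2761] 0.5203818445077085
```

View pics/v22.png

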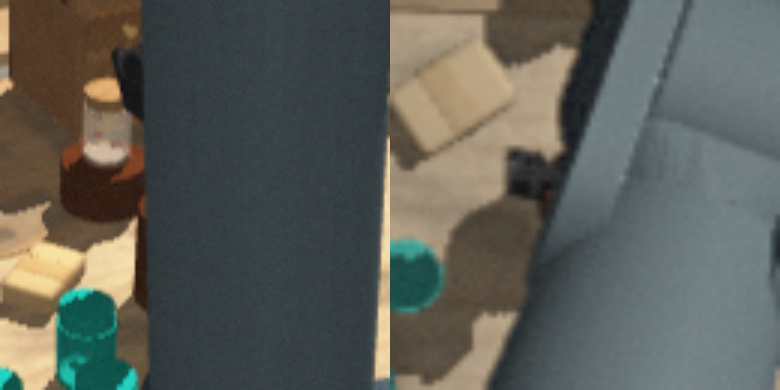

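The arm hides this spot, so I'll lower by dead reckoning. Contact is expected at about z = 101 mm.

```bash
python3 -m handwheel '{"angular": [[0,0,0],[0,0,0],[0,0,0],[0,0,0],[0,0,0]], "linear": [[-1,0,15],[0,0,15],[0,0,9],[0,0,0],[0,0,0]], "grip": [0,0,0,0,0]}'
python3 -m handwheel '{"angular": [[0,0,0],[0,0,0]], "linear": [[0,0,1.5],[0,0,0]], "grip": [0,0]}'
python3 -m handwheel '{"angular": [[0,0,0],[0,0,0]], "linear": [[0,0,1.5],[0,0,0]], "grip": [0,0]}'
```

```text
time_s: 23.23
ee_pos: [0.4862, -0.0978, 0.107]
tcp_rot: [[-1.0, 0.001, -0.001], [0.001, 1.0, 0.001], [0.001, 0.001, -1.0]]
ft_force: [-0.2, -0.1, -0.4]
grip_width: 0.527
time_s: 23.4
ee_pos: [0.4874, -0.0979, 0.1064]
tcp_rot: [[-1.0, 0.0, 0.001], [0.0, 1.0, -0.0], [-0.001, -0.0, -1.0]]
ft_force: [0.5, -0.0, 0.2]
grip_width: 0.528
time_s: 23.57
ee_pos: [0.4872, -0.0977, 0.1046]
tcp_rot: [[-1.0, -0.0, 0.001], [-0.0, 1.0, -0.0], [-0.001, -0.0, -1.0]]
ft_force: [-0.6, 0.6, -0.9]
grip_width: 0.526
```

```bash
python3 -m handwheel '{"angular": [[0,0,0],[0,0,0]], "linear": [[1,0,1.5],[0,0,0]], "grip": [0,0]}'
python3 -m handwheel '{"angular": [[0,0,0],[0,0,0]], "linear": [[0,0,1.5],[0,0,0]], "grip": [0,0]}'
```

```text
time_s: 23.73
ee_pos: [0.4857, -0.0975, 0.1027]
tcp_rot: [[-1.0, -0.0, -0.0], [-0.0, 1.0, 0.0], [0.0, 0.0, -1.0]]
ft_force: [0.1, -0.1, -0.5]
grip_width: 0.527
time_s: 23.9
ee_pos: [0.486, -0.0976, 0.1013]
tcp_rot: [[-1.0, -0.0, 0.0], [-0.0, 1.0, 0.0], [-0.0, 0.0, -1.0]]
ft_force: [-0.3, -0.5, 0.2]
grip_width: 0.525
```

```bash
python3 -m handwheel '{"angular": [[0,0,0],[0,0,0]], "linear": [[0,0,1],[0,0,0]], "grip": [0,0]}'
```

```text
time_s: 24.07
ee_pos: [0.486, -0.0976, 0.1012]
tcp_rot: [[-1.0, -0.0, 0.001], [-0.0, 1.0, -0.0], [-0.001, -0.0, -1.0]]
ft_force: [-2.2, 0.6, 7.7]
grip_width: 0.523
```

Contact at 101.2 mm with 7.7 N. Release, rise, and swing clear to the +y side, away from all the plinths.

```bash
python3 -m handwheel '{"angular": [[0,0,0],[0,0,0],[0,0,0],[0,0,0],[0,0,0]], "linear": [[0,0,0],[0,0,0],[0,0,0],[0,0,-10],[0,0,-20]], "grip": [0.65,0.75,0.85,0.95,1]}'
python3 -m handwheel '{"angular": [[0,0,0],[0,0,0],[0,0,0],[0,0,0],[0,0,0]], "linear": [[0,0,-30],[0,0,-35],[0,0,-35],[10,-20,0],[15,-35,0]], "grip": [1,1,1,1,1]}'
python3 -m handwheel '{"angular": [[0,0,0],[0,0,0],[0,0,0],[0,0,0],[0,0,0]], "linear": [[15,-35,0],[15,-35,0],[15,-35,0],[15,-35,0],[15,-35,0]], "grip": [1,1,1,1,1]}'
python3 -m handwheel '{"angular": [[0,0,0],[0,0,0],[0,0,0],[0,0,0],[0,0,0]], "linear": [[20,-35,0],[20,-35,0],[20,-20,0],[0,0,0],[0,0,0]], "grip": [1,1,1,1,1]}'
python3 - <<'E'
from lib import *
p=robot.read_state();print(p['ee_pos'],p['ft_force'],p['grip_width'])
for n in("scene","top"): cv2.imwrite(f"pics/{n}23.png",robot.snapshot(n)[:,:,::-1])
E
```

```text
time_s: 24.48
ee_pos: [0.4838, -0.0969, 0.1288]
tcp_rot: [[-1.0, 0.0, -0.005], [0.0, 1.0, 0.002], [0.005, 0.002, -1.0]]
ft_force: [-0.0, -0.6, 0.7]
grip_width: 1.0
time_s: 24.9
ee_pos: [0.4635, -0.152, 0.2339]
tcp_rot: [[-1.0, -0.005, 0.007], [-0.005, 1.0, -0.002], [-0.007, -0.002, -1.0]]
ft_force: [-0.1, -0.4, -0.1]
grip_width: 1.0
time_s: 25.32
ee_pos: [0.3849, -0.3291, 0.2311]
tcp_rot: [[-1.0, -0.0, 0.001], [-0.0, 1.0, -0.0], [-0.001, -0.0, -1.0]]
ft_force: [1.2, 0.3, 0.6]
grip_width: 0.999
time_s: 25.73
ee_pos: [0.325, -0.4186, 0.2306]
tcp_rot: [[-1.0, 0.003, 0.0], [0.003, 1.0, 0.0], [-0.0, 0.0, -1.0]]
ft_force: [-0.0, 0.3, -0.7]
grip_width: 1.001
[ 0.325  -0.4186  0.2306] [-0.0195  0.3225 -0.6543] 1.001414929443577
```

View pics/scene23.png

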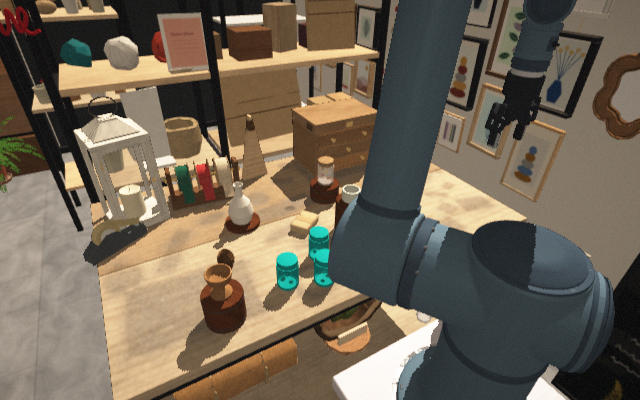

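View pics/top23.png

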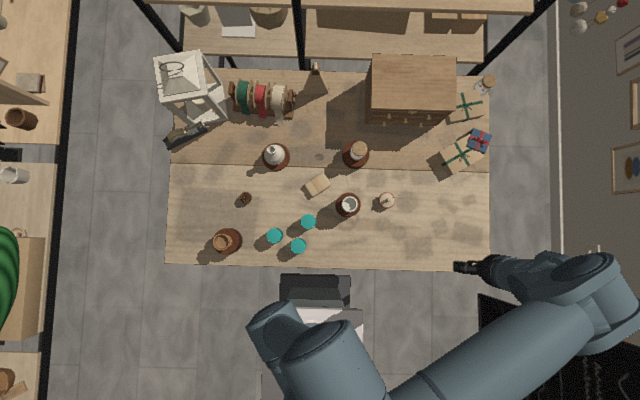

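The arm is clear; I actually swung it to the -y side. All four vessels stand on their plinths. Last, I check centring from above and whether the bystanders moved.

Run:
```python
from lib import *
t=cv2.imread("pics/top23.png");t0=cv2.imread("pics/top0.png")
C={"v":(.6403,.1398,27),"j":(.652,-.1214,0),"e":(.3617,.2768,0),"h":(.4852,-.0977,0)}
T=[]
for (x,y,_),r in zip(C.values(),(.0125,.0225,.025,.0235)):
    u=proj("top",(x,y,.124));cx,cy=np.round(u).astype(int);R=18
    c=cv2.resize(t[cy-R:cy+R,cx-R:cx+R],(290,290),interpolation=cv2.INTER_CUBIC)
    q=np.array([proj("top",(x+r*np.cos(a),y+r*np.sin(a),.124)) for a in np.linspace(0,6.28,50)])
    cv2.polylines(c,[((q-[cx-R,cy-R]+.5)*290/(2*R)).astype(int)],True,(0,255,0),1);T.append(c)
cv2.imwrite("pics/z23.png",np.vstack([np.hstack(T[:2]),np.hstack(T[2:])]))
for n,(u,v) in(("spin",(387,200)),("pine",(245,199))):
    a=t0[v-11:v+11,u-11:u+11].astype(np.float32);b=t[v-11:v+11,u-11:u+11].astype(np.float32)
    g=lambda i:cv2.cvtColor(i,cv2.COLOR_BGR2GRAY)
    print(n,cv2.phaseCorrelate(g(a),g(b)),np.abs(a-b).mean())
```

```text
spin ((0.16545239715092386, 0.05626083485396727), 0.9641044851806428) 3.8960054
pine ((-0.006559993269947384, 0.08065993637437963), 0.9810433346364233) 2.9194214
```

View pics/z23.png

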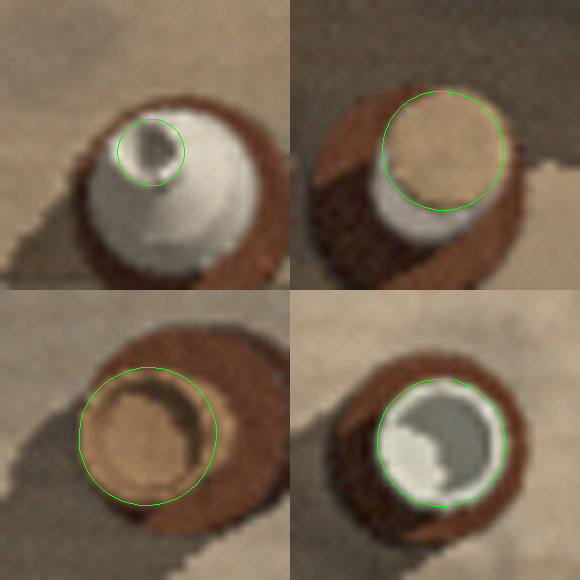

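All four rims fall on the expected circles (plinth centre, 124 mm high) to within about 2 mm. The spinning top and pine cone show no shift larger than 0.2 px. Handing in.

```bash
python3 -c "
from station import robot
print(robot.read_state()['time_s'],robot.sign_off())"
```

```text
the job is handed in; nothing more can be done
25.8333 None
```

I placed all four vessels, in the order tallest to shortest, and handed the job in at 25.8 s. The vase is on the disc, the brown-stoppered jar on the low plinth, the egg cup on the mid plinth and the tealight cup on the high plinth.

**Last checks:** Seen from above, all four rims lie within about 2 mm of their plinth centres, at the common height of 124 mm. The spinning top and pine cone shifted by less than 0.2 px (about 0.5 mm), which is within what shadows can cause. The arm ended clear of everything.

**What disagreed or could not be checked:**
- The two cameras differed by 4–6 mm on the egg cup and tealight positions; I went with the top view, and both grasps held.
- An earlier check from above had read the vase and jar 2–3 mm off centre.
- The arm hid the jar and tealight cup as I set them down, so I placed those two by measured height and contact force.

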